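# Demould, gauge and sort cast sled shoes

## Robot

A 6-joint arm with a two-finger parallel gripper is mounted at the origin on the work surface; the furniture and walls round the work are solid. World frame = base frame: x ahead of the robot, y to its left, z up, the work surface at z = 0. Lengths are in mm, angles in degrees, forces in N, time in s.
With the tool pointing down it reaches from about 325 to 900 mm from the base axis. Payload 3.5 kg.
Tool frame: the origin (TCP) lies at the very end of the fingers, on their centre line; the grasp point (between the pads) lies 19 mm behind it; z points along the fingers, y is the line along which they close (so a half turn about z gives the same grasp; the last joint's range is limited). The gripper opens to 85 mm and grips with 20 to 120 N. Pads are 22 mm wide; open, the fingers measure 114 mm over their backs; the gripper's body (76 mm by 85 mm) begins 54 mm behind the grasp point. The pads swing forward as they close: fully open they stand 13 mm farther back than shut.
Start: joints at [-5.924, 15.837, -1.513, 72.651, 0, 84.076], TCP at [624.997, -0.01, 231.313] pointing down, gripper open.
Joint ranges: [-178.77, 178.77], [-48.84, 107.48], [-61.69, 71.31], [-111.58, 123.2], [-90, 87.43], [-180, 180]. Speed limits (degrees/s): [147.25, 147.25, 180, 180, 180, 180].

## Interface

Orientations are given as [roll, pitch, yaw] about the fixed x, y, z axes, in that order (R = Rz(yaw) Ry(pitch) Rx(roll)).
In Python, from cell import robot gives the robot as it stands.
- The arm moves only by the tool servo_tool, never from a script. Its argument "steps" is a list of rows, each a list of 7 numbers: the shift along the tool's x, y, z in m, then the turn, a rotation vector about the tool's x, y, z in degrees, then the gripper's target within -1 to 1 (shut at 1, half-way at 0, fully open at -1). In form: [[x, y, z, wx, wy, wz, jaw], ...]. A call has 1 to 20 rows; each row is the pose to reach, as a shift and turn from the pose commanded when the call began, along the tool's axes at that moment; what a row does not reach only later rows make up. A row lasts 1/8 s, in which the tool goes at most 62.5 mm and 10.7 degrees, less where a joint would pass 70% of its speed; a pose out of reach is approached as far as the arm can. A call with a gripper value outside its range is refused whole. The fingers move at their own pace and stop on an object; "grip_force" is the grip in N (left out, the last holds). Time passes only in rows, so rows that repeat a pose let the fingers close. It gives the time, the measured TCP pose, the force, the opening and the grip force at its end, in the units of the state.
- robot.observe(): the state, without advancing time (a new reading comes with each control period).
- robot.camera(name): name is "scene" or "side" or "wrist"; returns (picture, depth): 420x560x3 uint8, red, green, blue; 420x560 float32, mm along the optical axis (not along the pixel's ray), 0 where there is no reading.
- robot.calibration(name): a dict with "fx", "fy", "cx", "cy" (pixels), "origin" and "attitude" of the camera in the world. Camera axes: x right, y down, z forward; pixel columns grow to the right and rows downward; lengths in mm; the calibration is good to about 2 mm. A picture is of the moment at which its call begins: read the wrist's pose just before it. calibration takes no time and is no camera call; for the wrist camera it gives the pose at the moment of the call.
- robot.close_job(): hands the job in; it is judged then, once.
Trained networks look in the newest picture that a camera, given by its name, has taken for a name from the list of things; names that differ only in an ending like _2 or _b are one class to them, and where a whole thing is asked for, a point or a joint stands for the part that bears it (a point fixed in the world has none). Each returns a list of dicts, best first, with "conf" (0 to 1); they miss things now and then, are a little off and sometimes report something else, mostly with a low value. They report only what shows in the picture. A call takes as long as a camera call.
- robot.recognise(thing, camera): "rect" ([left, top, right, bottom] in pixels, round what is visible of it).
The state is a dict: "t": time; "qpos": joint angles; "qvel": joint speeds; "effort": joint torques, N m; "eef_pos": TCP position; "eef_rot": TCP orientation; "ft_force": force on the tool from outside, world axes, zero at the start; "torque": the same for the moment, N m; "finger_gap": finger opening in mm; "grasp_force": force on a finger pad.
Only numpy, scipy, OpenCV 4.12 (cv2) and the standard library are available. Lean on these libraries where they do the work, as an engineer would, in place of code of your own. Each camera call takes 0.05 s, during which the arm holds its last target. There are 200 camera calls.

## Task

Lift the castings out of the mould onto the granite plate and check the height of each with the bridge gauge: stand the gauge squarely on the plate over the casting so that its sprung foot rests on the rib and can be read, taking the castings in the order of their cavities from the red-spotted left end so that a bad cavity can be traced. Then lay the sound castings sole down on the floor of the wooden tray, put the short pours into the red scrap bin, and stand the gauge back on its cork mat. Leave everything else on the table where it is.

Things in the scene. Friction and masses are not known exactly. Their poses are not given: they have to be found in the camera images.
- casting_a: Casting from cavity 1, the left-hand end (+y) with the red paint spot (casting_a or casting_b, whichever is there). Grey metal inverted T: sole 80 (x) x 46 (y) x 12 mm, rib 24 mm wide (y) along its whole length; 36 mm high in all if sound, 29 mm if a short pour, to be found by gauging. Origin: centre of the sole's underside, z up. 0.25 kg. Grip across the rib.
- casting_b: Casting from cavity 1, the left-hand end (+y) with the red paint spot (casting_a or casting_b, whichever is there). Grey metal inverted T: sole 80 (x) x 46 (y) x 12 mm, rib 24 mm wide (y) along its whole length; 36 mm high in all if sound, 29 mm if a short pour, to be found by gauging. Origin: centre of the sole's underside, z up. 0.25 kg. Grip across the rib.
- casting_c: Casting from cavity 2, the middle one (casting_c, casting_d or neither is there). Grey metal inverted T: sole 80 (x) x 46 (y) x 12 mm, rib 24 mm wide (y) along its whole length; 36 mm high in all if sound, 29 mm if a short pour, to be found by gauging. Origin: centre of the sole's underside, z up. 0.25 kg. Grip across the rib.
- casting_d: Casting from cavity 2, the middle one (casting_c, casting_d or neither is there). Grey metal inverted T: sole 80 (x) x 46 (y) x 12 mm, rib 24 mm wide (y) along its whole length; 36 mm high in all if sound, 29 mm if a short pour, to be found by gauging. Origin: centre of the sole's underside, z up. 0.25 kg. Grip across the rib.
- casting_e: Casting from cavity 3, the right-hand end (-y) (casting_e or casting_f, whichever is there). Grey metal inverted T: sole 80 (x) x 46 (y) x 12 mm, rib 24 mm wide (y) along its whole length; 36 mm high in all if sound, 29 mm if a short pour, to be found by gauging. Origin: centre of the sole's underside, z up. 0.25 kg. Grip across the rib.
- casting_f: Casting from cavity 3, the right-hand end (-y) (casting_e or casting_f, whichever is there). Grey metal inverted T: sole 80 (x) x 46 (y) x 12 mm, rib 24 mm wide (y) along its whole length; 36 mm high in all if sound, 29 mm if a short pour, to be found by gauging. Origin: centre of the sole's underside, z up. 0.25 kg. Grip across the rib.
- mould: Lower half of a split mould, fixed: aluminium block 108 (x) x 196 (y) mm on a dark clamping plate 232 mm long (y), its face 34 mm above the table. Origin: centre of its underside. Three cavities side by side along y; one may be empty. A casting's sole sits in the cavity, its rib stands out 23 mm (sound) or 16 mm (short). Two guide pins 14 mm high at diagonal corners.
- cavity_1 (a point): Centre of the floor of cavity 1 (left end, +y, by the red paint spot), 21 mm above the table; the cavity is 83 (x) x 49 (y) mm and 13 mm deep, open at the top.
- cavity_2 (a point): The same for cavity 2, in the middle, 58 mm from cavity 1 towards -y.
- cavity_3 (a point): The same for cavity 3, at the right end, 58 mm further towards -y.
- plate: Dark granite inspection plate, fixed, 100 (x) x 280 (y) mm, its flat top 28 mm above the table. Origin on the table under its centre. There is room for three castings lying along x at y = -77, 0 and +77 mm, with space between for the gauge's legs.
- gauge: Loose bridge height gauge, 0.45 kg. Two legs on rails (80 mm in x, 13 in y) stand 64 mm apart in y, 90 mm over the outsides; beam 52 to 68 mm above their soles; blue grip head 40 (x) x 24 (y) mm from 68 to 114 mm above the soles: grip it across y. Origin: centre between the legs at the height of the soles, z up. Scale with a green band (sound) and a red pointer on both x faces of the head.
- gauge_foot (a joint): Sprung sliding foot in the middle of the gauge, pushed up by the part under it, in m: 0 hanging free (underside 15 mm above the legs' soles), at most 0.030. With both legs standing on the plate over a casting its height is 15 mm + this value: about 0.021 if sound, 0.014 if short. Weak spring (about 2 N there), returns by itself.
- foot_tip (a point): Centre of the underside of the gauge's round sprung foot (18 mm across), on the gauge's z axis.
- gauge_mat: Cork mat of the gauge, fixed, 100 (x) x 125 (y) x 6 mm. Origin on the table under its centre. The gauge stands on it at the start, its axes along the mat's.
- good_tray: Shallow loose wooden tray for the sound castings, 104 (x) x 226 (y) mm outside, walls 6 mm thick, 18 mm high, inner floor 6 mm above its underside. Origin: centre of its underside. Three castings fit side by side, lying along its x, at y = -60, 0 and +60 mm.
- scrap_bin: Loose red steel bin for castings to be melted again, 120 (x) x 114 (y) x 60 mm high outside, walls 4 mm, inner floor 4 mm above its underside. Origin: centre of its underside.
- mug: Bystander: white enamel mug, 82 mm high, origin at the centre of its base.
- screwdriver_2: Bystander: yellow screwdriver lying flat beside the vice, 210 mm long (y), origin at the middle of its underside.

How it is judged (in metres and radians):
On the way, in this order (a step that is already met when the one before it is completed fails the run):
1. the casting from cavity 1 lies flat on the inspection plate with the gauge standing square on the plate over it, the sprung foot resting on its rib and reading its height (to 2.5 mm), for 0.3 s (((contact force between gauge and casting_a above 0.3 N and angle between casting_a's own z axis and vertical below 0.06 rad and angle between the z axis of gauge and the z axis of casting_a, either way round below 0.06 rad and x of foot_tip in the frame of casting_a between -0.037 and 0.037 m and y of foot_tip in the frame of casting_a between -0.013 and 0.013 m and z of foot_tip in the frame of casting_a between 0.0335 and 0.0385 m and z of gauge in the frame of casting_a between -0.0025 and 0.0025 m and x of casting_a in the frame of plate between -0.05 and 0.05 m and y of casting_a in the frame of plate between -0.14 and 0.14 m and z of casting_a in the frame of plate between 0.025 and 0.031 m) or (contact force between gauge and casting_b above 0.3 N and angle between casting_b's own z axis and vertical below 0.06 rad and angle between the z axis of gauge and the z axis of casting_b, either way round below 0.06 rad and x of foot_tip in the frame of casting_b between -0.037 and 0.037 m and y of foot_tip in the frame of casting_b between -0.013 and 0.013 m and z of foot_tip in the frame of casting_b between 0.0265 and 0.0315 m and z of gauge in the frame of casting_b between -0.0025 and 0.0025 m and x of casting_b in the frame of plate between -0.05 and 0.05 m and y of casting_b in the frame of plate between -0.14 and 0.14 m and z of casting_b in the frame of plate between 0.025 and 0.031 m))), for 0.3 s.
2. the casting from cavity 2 lies flat on the inspection plate with the gauge standing square on the plate over it, the sprung foot resting on its rib and reading its height (to 2.5 mm), for 0.3 s (((contact force between gauge and casting_c above 0.3 N and angle between casting_c's own z axis and vertical below 0.06 rad and angle between the z axis of gauge and the z axis of casting_c, either way round below 0.06 rad and x of foot_tip in the frame of casting_c between -0.037 and 0.037 m and y of foot_tip in the frame of casting_c between -0.013 and 0.013 m and z of foot_tip in the frame of casting_c between 0.0335 and 0.0385 m and z of gauge in the frame of casting_c between -0.0025 and 0.0025 m and x of casting_c in the frame of plate between -0.05 and 0.05 m and y of casting_c in the frame of plate between -0.14 and 0.14 m and z of casting_c in the frame of plate between 0.025 and 0.031 m) or (contact force between gauge and casting_d above 0.3 N and angle between casting_d's own z axis and vertical below 0.06 rad and angle between the z axis of gauge and the z axis of casting_d, either way round below 0.06 rad and x of foot_tip in the frame of casting_d between -0.037 and 0.037 m and y of foot_tip in the frame of casting_d between -0.013 and 0.013 m and z of foot_tip in the frame of casting_d between 0.0265 and 0.0315 m and z of gauge in the frame of casting_d between -0.0025 and 0.0025 m and x of casting_d in the frame of plate between -0.05 and 0.05 m and y of casting_d in the frame of plate between -0.14 and 0.14 m and z of casting_d in the frame of plate between 0.025 and 0.031 m))), for 0.3 s.
3. the casting from cavity 3 lies flat on the inspection plate with the gauge standing square on the plate over it, the sprung foot resting on its rib and reading its height (to 2.5 mm), for 0.3 s (((contact force between gauge and casting_e above 0.3 N and angle between casting_e's own z axis and vertical below 0.06 rad and angle between the z axis of gauge and the z axis of casting_e, either way round below 0.06 rad and x of foot_tip in the frame of casting_e between -0.037 and 0.037 m and y of foot_tip in the frame of casting_e between -0.013 and 0.013 m and z of foot_tip in the frame of casting_e between 0.0335 and 0.0385 m and z of gauge in the frame of casting_e between -0.0025 and 0.0025 m and x of casting_e in the frame of plate between -0.05 and 0.05 m and y of casting_e in the frame of plate between -0.14 and 0.14 m and z of casting_e in the frame of plate between 0.025 and 0.031 m) or (contact force between gauge and casting_f above 0.3 N and angle between casting_f's own z axis and vertical below 0.06 rad and angle between the z axis of gauge and the z axis of casting_f, either way round below 0.06 rad and x of foot_tip in the frame of casting_f between -0.037 and 0.037 m and y of foot_tip in the frame of casting_f between -0.013 and 0.013 m and z of foot_tip in the frame of casting_f between 0.0265 and 0.0315 m and z of gauge in the frame of casting_f between -0.0025 and 0.0025 m and x of casting_f in the frame of plate between -0.05 and 0.05 m and y of casting_f in the frame of plate between -0.14 and 0.14 m and z of casting_f in the frame of plate between 0.025 and 0.031 m))), for 0.3 s.
At the end, for the whole second after the job is handed in: Sound castings (36 mm) rest sole down on the floor of the wooden tray, short pours (29 mm) lie in the red scrap bin any way up, the gauge stands upright on its cork mat (within 25 mm in x, 30 mm in y of its centre), foot hanging free; tray and bin level, all at rest (x of casting_a in the frame of good_tray between -0.05 and 0.05 m and y of casting_a in the frame of good_tray between -0.108 and 0.108 m and z of casting_a in the frame of good_tray between 0 and 0.014 m and angle between each of casting_a, casting_c, casting_e's own z axis and vertical below 0.15 rad and linear speed of each of casting_a, casting_c, casting_e, casting_b, casting_d, casting_f, gauge below 0.03 m/s and x of casting_c in the frame of good_tray between -0.05 and 0.05 m and y of casting_c in the frame of good_tray between -0.108 and 0.108 m and z of casting_c in the frame of good_tray between 0 and 0.014 m and x of casting_e in the frame of good_tray between -0.05 and 0.05 m and y of casting_e in the frame of good_tray between -0.108 and 0.108 m and z of casting_e in the frame of good_tray between 0 and 0.014 m and x of casting_b in the frame of scrap_bin between -0.056 and 0.056 m and y of casting_b in the frame of scrap_bin between -0.053 and 0.053 m and z of casting_b in the frame of scrap_bin between 0 and 0.08 m and x of casting_d in the frame of scrap_bin between -0.056 and 0.056 m and y of casting_d in the frame of scrap_bin between -0.053 and 0.053 m and z of casting_d in the frame of scrap_bin between 0 and 0.08 m and x of casting_f in the frame of scrap_bin between -0.056 and 0.056 m and y of casting_f in the frame of scrap_bin between -0.053 and 0.053 m and z of casting_f in the frame of scrap_bin between 0 and 0.08 m and x of gauge in the frame of gauge_mat between -0.025 and 0.025 m and y of gauge in the frame of gauge_mat between -0.03 and 0.03 m and z of gauge in the frame of gauge_mat between 0.003 and 0.01 m and angle between gauge's own z axis and vertical below 0.06 rad and value of joint gauge_foot below 0.004 m and angle between each of good_tray, scrap_bin's own z axis and vertical below 0.1 rad); the robot touches nothing.
It fails at once if the mug is knocked more than 40 mm from its place (distance of mug from where it was at the start of the episode above 0.04 m).
It fails at once if the screwdriver is knocked more than 40 mm from its place (distance of screwdriver_2 from where it was at the start of the episode above 0.04 m).
Of casting_a, casting_b only 1 to 1 are there at a start; the rules pass over those that are not, and their reading is None.
Of casting_e, casting_f only 1 to 1 are there at a start; the rules pass over those that are not, and their reading is None.
Of casting_c, casting_d, screwdriver_2 only 1 to 1 are there at a start; the rules pass over those that are not, and their reading is None.
At some moment in a run one of gauge, good_tray, scrap_bin may be knocked a few centimetres aside while the robot is not near it.
Once in a run the grip may slacken for a moment while it holds something.
It also fails if it takes over 210 s, if anything falls off the work surface, if the arm or the gripper's body presses on something with over 40 N, if the wrist force passes 120 N, or if a joint passes its speed limit or range.

## Working session

There is one attempt and no reset: what is moved stays moved. The work goes in short steps, Python scripts to look and compute and a tool call to move; the robot and the scene stay as the last step left them, time stands still between calls to the robot, and variables do not carry over. Pictures are saved under pics/ and viewed, at most 14 in all, crops included, and the job is handed in when it is done.

Besides the shell and the picture viewer there is one more tool, called after "Emit:" by a JSON object that holds its "fn" and its "kwargs", one argument or row to a line. servo_tool: Moves the arm, as the interface text tells. Its arguments: {"type":"object","properties":{"steps":{"type":"array","items":{"type":"array","items":{"type":"number"}}},"grip_force":{"type":"number"}},"required":["steps"]}

```bash
ls; mkdir -p pics; cat > h.py <<'E'
import numpy as np, cv2
from cell import robot
from scipy.spatial.transform import Rotation as R
def att(c):
    a=np.array(c["attitude"],float)
    return a if a.shape==(3,3) else R.from_euler('xyz',a,degrees=True).as_matrix()
def shot(n,f=None):
    c=robot.calibration(n); im,d=robot.camera(n)
    if f: cv2.imwrite(f'pics/{f}.png',im[:,:,::-1])
    return c,im,d
def cloud(c,d):
    v,u=np.mgrid[0:d.shape[0],0:d.shape[1]]
    p=np.stack([(u-c['cx'])/c['fx']*d,(v-c['cy'])/c['fy']*d,d],-1)@att(c).T+np.array(c['origin'])
    p[d<=0]=np.nan
    return p
E
python3 - <<'E'
from h import *
o=robot.observe();print(o)
for n in ['scene','side','wrist']:
    c,im,d=shot(n,n+'0');print(n,c)
    p=cloud(c,d);np.save(n+'0.npy',p)
    for t in ['mould','casting_a','casting_c','casting_e','plate','gauge','gauge_mat','good_tray','scrap_bin','mug','screwdriver_2']:
        r=robot.recognise(t,n)
        for q in r[:4]:
            l,tp,rr,b=map(int,q['rect']); m=p[max(tp,0):b,max(l,0):rr].reshape(-1,3)
            print(n,t,round(q['conf'],2),[l,tp,rr,b],np.nanmedian(m,0).round() if len(m) else '')
    if n=='scene':
        pass
E
```

```text
pics
{'t': 0.0, 'qpos': array([-5.92539007e+00,  1.58777579e+01, -1.59583343e+00,  7.26519466e+01,
        3.76914712e-04,  8.40786047e+01]), 'qvel': array([-0.04971724, -0.05360641, -0.0041933 , -0.07640078,  0.04263582,
       -0.03340169]), 'effort': array([-1.23772923e-03, -4.45513523e+01,  2.95201170e+01,  1.64704624e-02,
       -2.18722530e-04, -1.59438730e-05]), 'eef_pos': array([6.24232294e+02, 6.06678435e-02, 2.30181652e+02]), 'eef_rot': array([-1.79875171e+02, -1.33258867e-02,  8.99959903e+01]), 'ft_force': array([-0.39325483,  0.54424419, -0.49911119]), 'torque': array([0.02635796, 0.03207506, 0.03080304]), 'grasp_force': 0.0, 'finger_gap': 85.38612597821364}
scene {'fx': 439.18556319128567, 'fy': 439.18556319128567, 'cx': 278.2175132657958, 'cy': 208.46094591196194, 'origin': array([ 181.43857585, -701.4353809 ,  830.75036344]), 'attitude': array([-134.99503571,    0.58548376,  -27.6264516 ])}
scene mould 0.75 [173, 126, 226, 188] [444. 324.  20.]
scene casting_a 0.91 [182, 135, 211, 156] [447. 340.  45.]
scene casting_a 0.87 [175, 126, 204, 147] [454. 396.  45.]
scene ca
[... 1827 characters left out ...]
50] [669.  30.  29.]
side mug 0.91 [237, 236, 266, 284] [622. 245.  43.]
side mug 0.41 [308, 278, 346, 297] [442. 354.  43.]
side screwdriver_2 0.24 [207, 204, 260, 254] [674.  48.  28.]
wrist {'fx': 335.969490305083, 'fy': 335.969490305083, 'cx': 281.0651208690887, 'cy': 214.90298597156897, 'origin': array([624.80756865,  73.8382112 , 374.12965419]), 'attitude': array([1.63260382e+02, 3.65938528e-02, 2.26911445e-02])}
wrist plate 0.97 [96, 34, 271, 312] [529.  14.  27.]
wrist gauge 0.75 [294, 253, 380, 368] [ 682. -125.   18.]
wrist gauge_mat 0.86 [294, 234, 391, 330] [684. -99.   7.]
wrist scrap_bin 0.92 [245, 50, 408, 210] [672.  58.   4.]
wrist mug 0.52 [294, 0, 308, 14] [641. 161.  54.]
```

View pics/scene0.png

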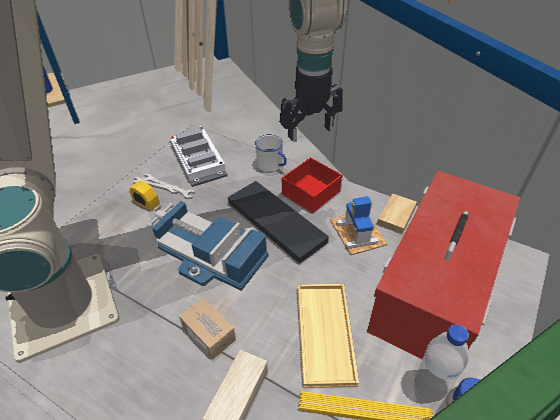

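View pics/side0.png

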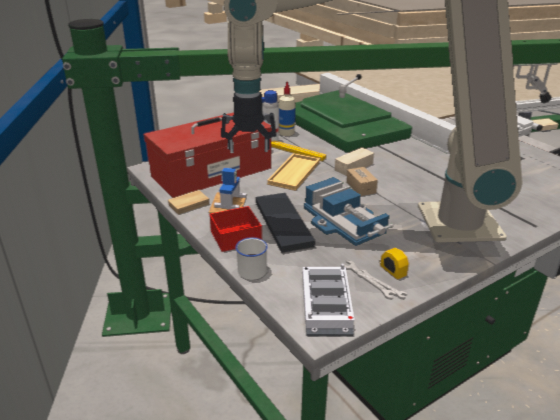

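```bash
cat >> h.py <<'E'
def rect(p,box,zlo,zhi):
    "min-area rect in world xy of the points within box [x0,x1,y0,y1] and heights"
    q=p.reshape(-1,3); q=q[~np.isnan(q[:,0])]
    m=(q[:,0]>box[0])&(q[:,0]<box[1])&(q[:,1]>box[2])&(q[:,1]<box[3])&(q[:,2]>zlo)&(q[:,2]<zhi)
    q=q[m]
    if len(q)<10: return None
    r=cv2.minAreaRect(q[:,:2].astype(np.float32))
    return len(q),np.round(r[0],1),np.round(r[1],1),round(r[2],1),np.median(q[:,2]).round(1)
E
python3 - <<'E'
from h import *
P={n:np.load(n+'0.npy') for n in ['scene','side','wrist']}
B={'mouldtop':([370,530,250,480],30,37),'castings':([370,530,230,480],43,65),'plate':([450,600,-170,190],24,32),'gaugehead':([620,750,-220,-60],100,130),'gaugebeam':([620,750,-220,-60],50,80),'mat':([600,780,-240,-40],3,9),'tray':([390,570,-480,-180],14,22),'bin':([590,770,-40,140],52,66),'mug':([570,680,180,300],76,90)}
for k,(b,lo,hi) in B.items():
    for n in P: print(k,n,rect(P[n],b,lo,hi))
E
```

```text
mouldtop scene (666, array([443.8, 346.3]), array([195.4, 108.8]), 87.5, np.float64(32.8))
mouldtop side (1136, array([440.5, 349.9]), array([200.3, 108.5]), 87.5, np.float64(33.9))
mouldtop wrist None
castings scene (619, array([443.8, 343.9]), array([194.1,  88. ]), 83.9, np.float64(51.3))
castings side (1006, array([440.9, 349.5]), array([196.1,  86. ]), 83.2, np.float64(53.4))
castings wrist None
plate scene (3006, array([525.1,  17.8]), array([147.9, 340.5]), 0.2, np.float64(27.0))
plate side (1682, array([523.7,   0.7]), array([147.5, 292.9]), 0.1, np.float64(27.9))
plate wrist (24658, array([524.6,  -3.1]), array([149.7, 293.1]), 0.3, np.float64(28.1))
gaugehead scene (232, array([ 689.5, -137. ]), array([24.7, 42.9]), 74.9, np.float64(116.8))
gaugehead side (126, array([ 687.8, -130.1]), array([33.7, 42.3]), 77.8, np.float64(113.7))
gaugehead wrist (1584, array([ 690.1, -133.9]), array([25., 43.]), 74.6, np.float64(119.1))
gaugebeam scene (384, array([ 689.2, -136.7]), array([90.7, 40.9]), 73.7, np.float64(72.0))
gaugebeam side (218, array([ 687.2, -129.5]), array([98.3, 41.7
[... 381 characters left out ...]
tray scene (1162, array([ 491.8, -368.8]), array([278.4, 167.3]), 63.5, np.float64(16.4))
tray side (255, array([ 484., -359.]), array([281.6, 153.9]), 64.0, np.float64(16.9))
tray wrist (379, array([ 522.2, -229.9]), array([14.2, 93.1]), 71.0, np.float64(17.4))
bin scene (359, array([668.9,  52.9]), array([123.4, 116.5]), 19.0, np.float64(57.1))
bin side (336, array([666.2,  56.4]), array([122. , 124.4]), 20.2, np.float64(57.6))
bin wrist (2817, array([669.1,  54.2]), array([120.2, 114.3]), 19.2, np.float64(59.5))
mug scene (92, array([623.6, 218.9]), array([79.1, 75.5]), 1.0, np.float64(78.9))
mug side (160, array([620. , 219.3]), array([78.2, 81.4]), 10.6, np.float64(80.0))
mug wrist None
```

Scene: mould upper left with three castings (scene ≈(198,150)), the red spot at its far end; bin (312,184), plate (278,220), gauge on its mat (358,225), tray (328,335), mug (268,152). There are three castings.

Emit:
{"fn": "servo_tool", "kwargs": {
  "steps": [
    [0.348,-0.183,-0.02,0,0,92.5,-1],
    [0.348,-0.183,-0.02,0,0,92.5,-1],
    [0.348,-0.183,-0.02,0,0,92.5,-1],
    [0.348,-0.183,-0.02,0,0,92.5,-1],
    [0.348,-0.183,-0.02,0,0,92.5,-1],
    [0.348,-0.183,-0.02,0,0,92.5,-1],
    [0.348,-0.183,-0.02,0,0,92.5,-1],
    [0.348,-0.183,-0.02,0,0,92.5,-1],
    [0.348,-0.183,-0.02,0,0,92.5,-1],
    [0.348,-0.183,-0.02,0,0,92.5,-1],
    [0.348,-0.183,-0.02,0,0,92.5,-1],
    [0.348,-0.183,-0.02,0,0,92.5,-1],
    [0.348,-0.183,-0.02,0,0,92.5,-1],
    [0.348,-0.183,-0.02,0,0,92.5,-1]
  ]
}}

```text
t: 3.55
eef_pos: [470.6, 117.2, 251.6]
eef_rot: [-176.2, 0.2, 4.1]
ft_force: [0.1, 0.2, 0.4]
finger_gap: 85.2
grasp_force: 0.0
```

```bash
cat >> h.py <<'E'
def comp(p,mask,seed,name=''):
    "rect of the connected component of mask (image) nearest the xy seed"
    n,l,s,c=cv2.connectedComponentsWithStats(mask.astype(np.uint8))
    best=None
    for i in range(1,n):
        if s[i,4]<60: continue
        q=p[l==i]; q=q[~np.isnan(q[:,0])]
        dd=np.hypot(*(np.median(q[:,:2],0)-seed))
        if best is None or dd<best[0]: best=(dd,q)
    q=best[1]; r=cv2.minAreaRect(q[:,:2].astype(np.float32))
    print(name,len(q),np.round(r[0],1),np.round(r[1],1),round(r[2],1),np.percentile(q[:,2],[5,50,95]).round(1))
    return q
E
python3 - <<'E'
from h import *
for n in ['scene','side','wrist']:
    p=np.load(n+'0.npy');im=cv2.imread(f'pics/{n}0.png').astype(int);z=np.nan_to_num(p[...,2])
    comp(p,(abs(z-27.5)<3)&(im.max(2)<75),(525,0),n+' plate')
    g,b,r=im[...,1],im[...,0],im[...,2]
    if n!='wrist': comp(p,(r-b>50)&(g>120)&(z<25)&(z>-3),(478,-335),n+' tray')
    comp(p,(r-b>40)&(r>120)&(z<9)&(z>2)&(p[...,0]>600),(690,-134),n+' mat')
E
python3 - <<'E'
from h import *
o=robot.observe();print(o['t'],o['eef_pos'],o['eef_rot'],o['qpos'],o['ft_force'])
c,im,d=shot('wrist','w1');p=cloud(c,d);np.save('w1.npy',p);z=np.nan_to_num(p[...,2])
print(rect(p,[370,530,240,480],31,36))
for k,y in enumerate([406,348,290]): print(k,rect(p,[380,510,y-27,y+27],44,65))
E
```

```text
scene plate 2491 [529.1  -6.2] [101.1 279.2] 14.3 [25.  27.1 29.4]
scene tray 4925 [ 477.2 -326.9] [239.6 104.5] 63.4 [ 2.9  5.6 17.6]
scene mat 217 [ 660.8 -106.4] [100.8  38.7] 65.1 [2.9 5.3 7.6]
side plate 1417 [527.2   1.9] [ 97.9 281.9] 14.4 [25.1 27.7 30.1]
3.55 [470.62827662 117.19637123 251.63572975] [-176.22058003    0.19166002    4.10338881] [  4.04652586   0.7635107  -16.71578596  72.71611957   3.77922789
 179.94301344] [0.13198861 0.16846295 0.36390236]
(8321, array([442.7, 346.3]), array([197.6, 108.8]), 87.6, np.float64(33.7))
0 (2100, array([452.7, 405. ]), array([96.4, 40.7]), 10.1, np.float64(56.5))
1 (1964, array([442.7, 345.2]), array([25. , 77.9]), 88.3, np.float64(56.6))
2 (1586, array([441. , 287.3]), array([24.6, 77.9]), 87.9, np.float64(49.9))
  return _methods._mean(a, axis=axis, dtype=dtype,
  ret = um.true_divide(
Traceback (most recent call last):
  File "h.py", line 34, in comp
    print(name,len(q),np.round(r[0],1),np.round(r[1],1),round(r[2],1),np.percentile(q[:,2],[5,50,95]).round(1))
                                                                      ~~~~~~~~~~~~~^^^^^^^^^^^^^^^^^^
IndexError: index -1 is out of bounds for axis 0 with size 0
```

View pics/w1.png

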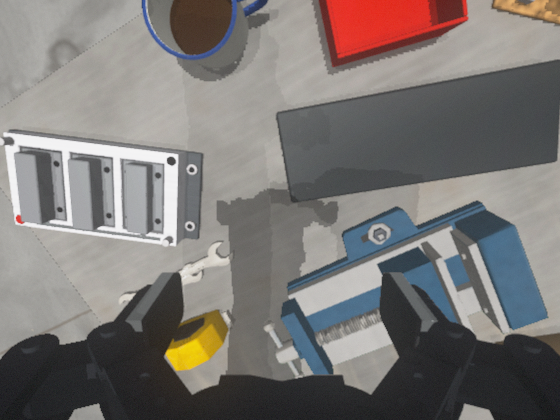

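The picture shows the mould at left with the red spot at (18,218) and castings at (35,188), (85,190), (137,197). The last joint is at its limit, so I use the half-turned grasp (yaw near 180).

Emit:
{"fn": "servo_tool", "kwargs": {
  "steps": [
    [0,0,0,0,0,-170,-1],
    [0,0,0,0,0,-170,-1],
    [0,0,0,0,0,-170,-1],
    [0,0,0,0,0,-170,-1],
    [0,0,0,0,0,-170,-1],
    [0,0,0,0,0,-170,-1],
    [0,0,0,0,0,-170,-1],
    [0,0,0,0,0,-170,-1],
    [0,0,0,0,0,-170,-1],
    [0,0,0,0,0,-170,-1],
    [0,0,0,0,0,-170,-1],
    [0,0,0,0,0,-170,-1],
    [0,0,0,0,0,-170,-1],
    [0,0,0,0,0,-170,-1],
    [0,0,0,0,0,-170,-1],
    [0,0,0,0,0,-170,-1],
    [0,0,0,0,0,-170,-1],
    [0,0,0,0,0,-170,-1]
  ]
}}

```text
t: 5.85
eef_pos: [470.7, 118.3, 251.6]
eef_rot: [176.3, -0.9, 174.1]
ft_force: [-0.0, 0.6, 1.3]
finger_gap: 85.2
grasp_force: 0.0
```

```bash
cat >> h.py <<'E'
def plan(x,y,z,yaw):
    "shift and turn in tool axes from the measured pose to x,y,z, tool down at yaw"
    o=robot.observe(); A=R.from_euler('xyz',o['eef_rot'],degrees=True)
    T=R.from_euler('xyz',[180,0,yaw],degrees=True)
    s=A.inv().apply(np.array([x,y,z])-o['eef_pos'])/1000
    w=(A.inv()*T).as_rotvec(degrees=True)
    print('t',round(o['t'],2),'at',o['eef_pos'].round(1),o['eef_rot'].round(2),'q6',o['qpos'][5].round(),'plan',s.round(4).tolist(),w.round(2).tolist())
E
python3 -c "
from h import *
plan(445,404,150,177.5)"
```

```text
t 5.85 at [470.7 118.3 251.6] [176.27  -0.88 174.11] q6 10.0 plan [0.0533, 0.2743, 0.1205] [3.76, -0.77, -3.42]
```

Emit:
{"fn": "servo_tool", "kwargs": {
  "steps": [
    [0.0533,0.2743,0.1,3.76,-0.77,-3.42,-0.1],
    [0.0533,0.2743,0.1,3.76,-0.77,-3.42,-0.1],
    [0.0533,0.2743,0.1,3.76,-0.77,-3.42,-0.1],
    [0.0533,0.2743,0.1,3.76,-0.77,-3.42,-0.1],
    [0.0533,0.2743,0.1,3.76,-0.77,-3.42,-0.1],
    [0.0533,0.2743,0.1,3.76,-0.77,-3.42,-0.1],
    [0.0533,0.2743,0.1,3.76,-0.77,-3.42,-0.1],
    [0.0533,0.2743,0.1,3.76,-0.77,-3.42,-0.1]
  ]
}}

```text
t: 6.85
eef_pos: [445.1, 401.6, 170.9]
eef_rot: [180.0, 0.0, 177.5]
ft_force: [1.0, -0.3, -0.4]
finger_gap: 47.0
grasp_force: 0.0
```

```bash
python3 - <<'E'
from h import *
o=robot.observe();print(o['finger_gap'])
c,im,d=shot('wrist','w2');p=cloud(c,d);np.save('w2.npy',p)
print(rect(p,[370,530,240,480],31,36))
for k,(x,y) in enumerate([(445,404),(442.5,346),(440,288)]): print(k,rect(p,[x-46,x+46,y-16,y+16],44,65))
plan(445,404,150,177.5)
E
```

```text
46.96792504440913
(16889, array([442.3, 346.9]), array([196.6, 108.5]), 87.4, np.float64(33.8))
0 (2835, array([443.6, 405.7]), array([23.5, 77.6]), 87.3, np.float64(57.0))
1 (3054, array([441.1, 347. ]), array([24.3, 77.1]), 87.9, np.float64(56.9))
2 (2850, array([439.9, 289.1]), array([24.3, 77.4]), 87.4, np.float64(50.0))
t 6.9 at [445.1 401.5 171. ] [1.7999e+02 4.0000e-02 1.7750e+02] q6 38.0 plan [0.0003, 0.0025, 0.021] [0.01, 0.04, -0.0]
```

View pics/w2.png

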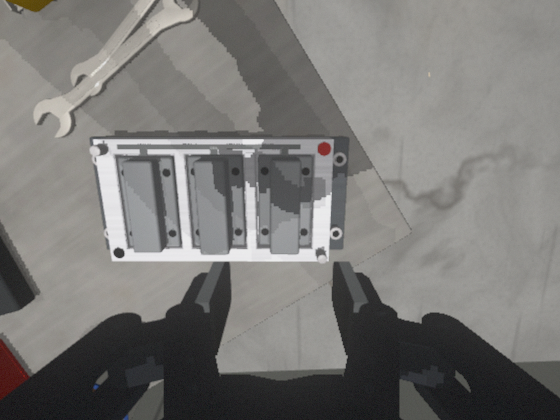

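Picture: mould face with red spot at (324,149); castings at (285,205), (215,205), (145,205). Now descend onto casting 1 and grip.

Emit:
{"fn": "servo_tool", "kwargs": {
  "steps": [
    [0.0017,0.004,0.06,0,0,0,-0.1],
    [0.0017,0.004,0.1,0,0,0,-0.1],
    [0.0017,0.004,0.125,0,0,0,-0.1],
    [0.0017,0.004,0.133,0,0,0,-0.1],
    [0.0017,0.004,0.133,0,0,0,-0.1],
    [0.0017,0.004,0.133,0,0,0,1],
    [0.0017,0.004,0.133,0,0,0,1],
    [0.0017,0.004,0.133,0,0,0,1],
    [0.0017,0.004,0.133,0,0,0,1],
    [0.0017,0.004,0.133,0,0,0,1]
  ],
  "grip_force": 80
}}

```text
t: 8.15
eef_pos: [444.4, 405.6, 39.5]
eef_rot: [-179.9, 0.2, 177.6]
ft_force: [-0.2, -4.8, 5.0]
finger_gap: 22.3
grasp_force: 81.3
```

```bash
python3 - <<'E'
from h import *
for f in ['wrist0','w1']:
    p=np.load(f+'.npy');im=cv2.imread(f'pics/{f}.png').astype(int);z=np.nan_to_num(p[...,2])
    comp(p,(abs(z-27.5)<3)&(p[...,0]>400),(525,0),f+' plate')
p=np.load('side0.npy');z=np.nan_to_num(p[...,2]);im=cv2.imread('pics/side0.png').astype(int)
comp(p,(im[...,2]-im[...,0]>50)&(z<25)&(z>1)&(p[...,1]<-180)&(p[...,0]<600),(478,-330),'tray')
p=np.load('wrist0.npy');z=np.nan_to_num(p[...,2]);im=cv2.imread('pics/wrist0.png').astype(int)
comp(p,(im[...,2]-im[...,0]>25)&(z<9)&(z>3.5)&(p[...,1]<-60)&(p[...,0]>600),(690,-134),'mat')
plan(443.6,405.7,150,177.5)
E
```

```text
wrist0 plate 24794 [529.6  -3. ] [100.1 279.4] 14.2 [26.8 28.1 29.4]
w1 plate 26800 [529.4  -4.1] [100.  279.8] 14.2 [26.7 28.1 29.4]
tray 1434 [ 457.8 -384.3] [372.3 199.9] 84.5 [ 2.8  8.4 18.8]
mat 3506 [ 698.2 -124.3] [114.1 100. ] 80.9 [4.7 6.  7.3]
t 8.15 at [444.4 405.6  39.5] [-179.88    0.19  177.56] q6 39.0 plan [0.0004, -0.0002, -0.1105] [-0.12, 0.19, 0.06]
```

Emit:
{"fn": "servo_tool", "kwargs": {
  "steps": [
    [0,0,-0.02,0,0,0,1],
    [0,0,-0.06,0,0,0,1],
    [0,0,-0.11,0,0,0,1],
    [-0.0807,-0.3313,-0.11,0,0,-16.7,1],
    [-0.0807,-0.3313,-0.11,0,0,-16.7,1],
    [-0.0807,-0.3313,-0.11,0,0,-16.7,1],
    [-0.0807,-0.3313,-0.11,0,0,-16.7,1],
    [-0.0807,-0.3313,-0.11,0,0,-16.7,1],
    [-0.0807,-0.3313,-0.11,0,0,-16.7,1],
    [-0.0807,-0.3313,-0.11,0,0,-16.7,1],
    [-0.0807,-0.3313,-0.11,0,0,-16.7,1],
    [-0.0807,-0.3313,-0.11,0,0,-16.7,1]
  ]
}}

```text
t: 9.65
eef_pos: [509.6, 73.2, 147.6]
eef_rot: [180.0, 0.0, -165.6]
ft_force: [0.6, 0.3, -2.6]
finger_gap: 22.5
grasp_force: 80.3
```

```bash
python3 -c "
from h import *
print(robot.observe()['finger_gap'],robot.observe()['grasp_force'])
plan(510.6,71.1,47,194.2)"
```

```text
22.516219675289488 80.32835841178894
t 9.65 at [509.6  73.2 147.6] [ 179.99    0.   -165.6 ] q6 -13.0 plan [-0.0004, -0.0023, 0.1006] [0.01, 0.0, 0.2]
```

Emit:
{"fn": "servo_tool", "kwargs": {
  "steps": [
    [-0.0004,-0.0023,0.05,0,0,0,1],
    [-0.0004,-0.0023,0.085,0,0,0,1],
    [-0.0004,-0.0023,0.098,0,0,0,1],
    [-0.0004,-0.0023,0.1005,0,0,0,1],
    [-0.0004,-0.0023,0.1005,0,0,0,1],
    [-0.0004,-0.0023,0.1005,0,0,0,-0.1],
    [-0.0004,-0.0023,0.1005,0,0,0,-0.1],
    [-0.0004,-0.0023,0.1005,0,0,0,-0.1],
    [-0.0004,-0.0023,0.06,0,0,0,-0.1],
    [-0.0004,-0.0023,0,0,0,0,-0.1],
    [-0.0019,0.2822,0,0,0,17,-0.1],
    [-0.0019,0.2822,0,0,0,17,-0.1],
    [-0.0019,0.2822,0,0,0,17,-0.1],
    [-0.0019,0.2822,0,0,0,17,-0.1],
    [-0.0019,0.2822,0,0,0,17,-0.1],
    [-0.0019,0.2822,0,0,0,17,-0.1],
    [-0.0019,0.2822,0,0,0,17,-0.1],
    [-0.0019,0.2822,0,0,0,17,-0.1]
  ]
}}

```text
t: 11.9
eef_pos: [442.3, 344.9, 147.3]
eef_rot: [-180.0, -0.0, 177.2]
ft_force: [0.9, -0.5, -0.8]
finger_gap: 46.9
grasp_force: 0.0
```

```bash
python3 -c "
from h import *
plan(441.3,347,37.5,177.4)"
```

```text
t 11.9 at [442.3 344.9 147.3] [-1.7996e+02 -1.0000e-02  1.7721e+02] q6 34.0 plan [0.001, 0.0022, 0.1098] [-0.04, -0.01, -0.19]
```

Emit:
{"fn": "servo_tool", "kwargs": {
  "steps": [
    [0.001,0.0022,0.05,0,0,0,-0.1],
    [0.001,0.0022,0.09,0,0,0,-0.1],
    [0.001,0.0022,0.1085,0,0,0,-0.1],
    [0.001,0.0022,0.1085,0,0,0,-0.1],
    [0.001,0.0022,0.1085,0,0,0,1],
    [0.001,0.0022,0.1085,0,0,0,1],
    [0.001,0.0022,0.1085,0,0,0,1],
    [0.001,0.0022,0.1085,0,0,0,1],
    [0.001,0.0022,0.08,0,0,0,1],
    [0.001,0.0022,0.04,0,0,0,1],
    [0.001,0.0022,0,0,0,0,1],
    [-0.1041,-0.3437,0,0,0,-17,1],
    [-0.1041,-0.3437,0,0,0,-17,1],
    [-0.1041,-0.3437,0,0,0,-17,1],
    [-0.1041,-0.3437,0,0,0,-17,1],
    [-0.1041,-0.3437,0,0,0,-17,1],
    [-0.1041,-0.3437,0,0,0,-17,1],
    [-0.1041,-0.3437,0,0,0,-17,1],
    [-0.1041,-0.3437,0,0,0,-17,1],
    [-0.1041,-0.3437,0,0,0,-17,1]
  ]
}}

```text
t: 14.4
eef_pos: [529.3, -0.8, 147.3]
eef_rot: [180.0, -0.0, -165.6]
ft_force: [0.5, -1.0, -2.3]
finger_gap: 22.1
grasp_force: 80.0
```

```bash
python3 -c "
from h import *
print(robot.observe()['finger_gap'],robot.observe()['grasp_force'])
plan(529.5,-3.5,47,194.2)"
```

```text
22.113787918722196 80.03129482269287
t 14.4 at [529.3  -0.8 147.3] [ 1.7996e+02 -2.0000e-02 -1.6559e+02] q6 -22.0 plan [0.0005, -0.0027, 0.1003] [0.04, -0.02, 0.21]
```

Emit:
{"fn": "servo_tool", "kwargs": {
  "steps": [
    [0.0005,-0.0027,0.05,0,0,0,1],
    [0.0005,-0.0027,0.085,0,0,0,1],
    [0.0005,-0.0027,0.098,0,0,0,1],
    [0.0005,-0.0027,0.101,0,0,0,1],
    [0.0005,-0.0027,0.101,0,0,0,1],
    [0.0005,-0.0027,0.101,0,0,0,-0.1],
    [0.0005,-0.0027,0.101,0,0,0,-0.1],
    [0.0005,-0.0027,0.101,0,0,0,-0.1],
    [0.0005,-0.0027,0.06,0,0,0,-0.1],
    [0.0005,-0.0027,0,0,0,0,-0.1],
    [0.0145,0.3029,0,0,0,17,-0.1],
    [0.0145,0.3029,0,0,0,17,-0.1],
    [0.0145,0.3029,0,0,0,17,-0.1],
    [0.0145,0.3029,0,0,0,17,-0.1],
    [0.0145,0.3029,0,0,0,17,-0.1],
    [0.0145,0.3029,0,0,0,17,-0.1],
    [0.0145,0.3029,0,0,0,17,-0.1],
    [0.0145,0.3029,0,0,0,17,-0.1]
  ]
}}

```text
t: 16.65
eef_pos: [441.4, 286.6, 147.3]
eef_rot: [-180.0, -0.0, 177.2]
ft_force: [0.9, -0.2, 0.5]
finger_gap: 46.9
grasp_force: 0.0
```

```bash
python3 -c "
from h import *
plan(439.9,289.1,37,177.4)"
```

```text
t 16.65 at [441.4 286.6 147.3] [-179.97   -0.    177.2 ] q6 29.0 plan [0.0016, 0.0025, 0.1103] [-0.03, -0.0, -0.2]
```

Emit:
{"fn": "servo_tool", "kwargs": {
  "steps": [
    [0.0016,0.0025,0.05,0,0,0,-0.1],
    [0.0016,0.0025,0.09,0,0,0,-0.1],
    [0.0016,0.0025,0.1105,0,0,0,-0.1],
    [0.0016,0.0025,0.1105,0,0,0,-0.1],
    [0.0016,0.0025,0.1105,0,0,0,1],
    [0.0016,0.0025,0.1105,0,0,0,1],
    [0.0016,0.0025,0.1105,0,0,0,1],
    [0.0016,0.0025,0.1105,0,0,0,1],
    [0.0016,0.0025,0.08,0,0,0,1],
    [0.0016,0.0025,0.04,0,0,0,1],
    [0.0016,0.0025,0,0,0,0,1],
    [-0.1247,-0.3591,0,0,0,-17,1],
    [-0.1247,-0.3591,0,0,0,-17,1],
    [-0.1247,-0.3591,0,0,0,-17,1],
    [-0.1247,-0.3591,0,0,0,-17,1],
    [-0.1247,-0.3591,0,0,0,-17,1],
    [-0.1247,-0.3591,0,0,0,-17,1],
    [-0.1247,-0.3591,0,0,0,-17,1],
    [-0.1247,-0.3591,0,0,0,-17,1],
    [-0.1247,-0.3591,0,0,0,-17,1]
  ]
}}

```text
t: 19.15
eef_pos: [547.8, -75.1, 147.2]
eef_rot: [179.9, -0.0, -165.6]
ft_force: [-1.0, 0.6, -1.3]
finger_gap: 21.8
grasp_force: 79.8
```

```bash
python3 -c "
from h import *
print(robot.observe()['finger_gap'],robot.observe()['grasp_force'])
plan(548.4,-78.1,46,194.2)"
```

```text
21.784304738150617 79.77190732955933
t 19.15 at [547.8 -75.1 147.2] [ 1.7992e+02 -4.0000e-02 -1.6560e+02] q6 -29.0 plan [0.0001, -0.0032, 0.1012] [0.08, -0.04, 0.2]
```

Emit:
{"fn": "servo_tool", "kwargs": {
  "steps": [
    [0.0001,-0.0032,0.05,0,0,0,1],
    [0.0001,-0.0032,0.085,0,0,0,1],
    [0.0001,-0.0032,0.098,0,0,0,1],
    [0.0001,-0.0032,0.102,0,0,0,1],
    [0.0001,-0.0032,0.102,0,0,0,1],
    [0.0001,-0.0032,0.102,0,0,0,-0.1],
    [0.0001,-0.0032,0.102,0,0,0,-0.1],
    [0.0001,-0.0032,0.102,0,0,0,-0.1],
    [0.0001,-0.0032,0.06,0,0,0,-0.1],
    [0.0001,-0.0032,0,0,0,0,-0.1],
    [-0.057,0.011,-0.15,0,0,0,-0.5],
    [-0.057,0.011,-0.15,0,0,0,-0.5],
    [-0.057,0.011,-0.15,0,0,0,-0.5],
    [-0.057,0.011,-0.15,0,0,0,-0.5],
    [-0.057,0.011,-0.15,0,0,0,-0.5]
  ]
}}

```text
t: 21.02
eef_pos: [600.4, -52.0, 296.4]
eef_rot: [180.0, -0.1, -165.7]
ft_force: [0.2, 0.4, -0.5]
finger_gap: 64.4
grasp_force: 0.0
```

```bash
python3 - <<'E'
from h import *
c,im,d=shot('wrist','w3');p=cloud(c,d);np.save('w3.npy',p);z=np.nan_to_num(p[...,2])
bl=(im[...,2].astype(int)-im[...,0]>40)
comp(p,(z>50)&(z<70)&(p[...,0]<580),(510.6,71),'c1')
comp(p,(z>50)&(z<70)&(p[...,0]<590),(529.5,-3.5),'c2')
comp(p,(z>50)&(z<70)&(p[...,0]<600),(548,-78),'c3')
comp(p,(z>108)&(z<126),(690,-134),'head')
comp(p,(z>52)&(z<80),(690,-134),'beam')
comp(p,(z>54)&(z<64)&(p[...,0]>595),(669,54),'bin')
comp(p,(z>25)&(z<30),(529,-3),'plate')
plan(690,-134,180,163.8)
E
```

```text
c1 1857 [511.1  70.8] [77.2 24.5] 14.1 [54.7 63.8 65.2]
c2 1721 [530.8  -3.2] [77.6 24.4] 14.8 [59.6 63.9 65.2]
c3 1548 [550.3 -79. ] [76.7 24. ] 14.7 [55.5 57.  58.3]
head 928 [ 688.7 -134.4] [24.  42.3] 74.2 [112.9 119.7 121. ]
beam 2057 [ 688.  -134.3] [90.1 40.9] 74.0 [64.3 73.7 75.2]
bin 1283 [672.5 101.6] [120.2 114.4] 19.2 [54.8 59.3 60.9]
plate 11289 [528.2  -3.6] [ 98.2 279.7] 14.3 [26.6 28.  29.3]
t 21.07 at [599.9 -52.  295.7] [ 1.7994e+02 -1.7000e-01 -1.6570e+02] q6 -25.0 plan [-0.0674, -0.1019, 0.1153] [0.02, -0.18, 30.5]
```

View pics/w3.png

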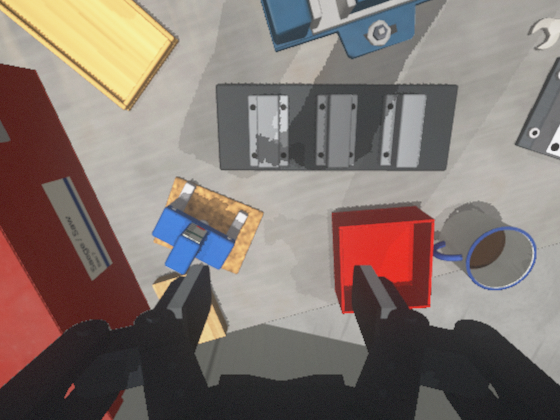

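Picture: three castings stand along the plate at (408,130), (340,130), (268,130). The gauge is on its mat at (195,240). The bin has shifted about 47 mm towards the mug (bin ≈(385,258)). The toolbox is at left, so I check its clearance to the gauge.

```bash
python3 - <<'E'
from h import *
for f in ['w3','scene0','side0']:
    q=np.load(f+'.npy').reshape(-1,3);q=q[~np.isnan(q[:,0])]
    d=np.hypot(q[:,0]-689,q[:,1]+134.3)
    m=(q[:,2]>80)&(d>60)&(d<200)&(q[:,1]<-100)&(q[:,0]>550)&(q[:,2]<260)&(q[:,0]<900)
    print(f,m.sum(), q[m][np.argsort(d[m])[:3]].round(), q[m][:,2].max() if m.any() else '')
E
```

```text
w3 15062 [[ 755. -239.  154.]
 [ 754. -239.  147.]
 [ 746. -244.  148.]] 162.45779929402443
scene0 2553 [[ 762. -238.  159.]
 [ 754. -242.  160.]
 [ 748. -247.  160.]] 163.71406585066438
side0 2387 [[ 756. -226.  162.]
 [ 740. -239.   82.]
 [ 748. -235.  105.]] 164.83611925494097
```

Emit:
{"fn": "servo_tool", "kwargs": {
  "steps": [
    [-0.066,-0.102,0.096,0,0,30.3,-0.1],
    [-0.066,-0.102,0.096,0,0,30.3,-0.1],
    [-0.066,-0.102,0.096,0,0,30.3,-0.1],
    [-0.066,-0.102,0.096,0,0,30.3,-0.1],
    [-0.066,-0.102,0.096,0,0,30.3,-0.1],
    [-0.066,-0.102,0.096,0,0,30.3,-0.1]
  ]
}}

```text
t: 21.82
eef_pos: [690.1, -133.9, 202.8]
eef_rot: [-180.0, 0.1, 164.1]
ft_force: [0.6, 0.1, 0.8]
finger_gap: 47.0
grasp_force: 0.0
```

```bash
python3 - <<'E'
from h import *
c,im,d=shot('wrist');p=cloud(c,d);z=np.nan_to_num(p[...,2])
comp(p,(z>108)&(z<126),(690,-134),'head')
comp(p,(z>62)&(z<80),(690,-134),'beam')
comp(p,(im[...,0].astype(int)-im[...,2]>25)&(z<9)&(z>3.5)&(p[...,1]<-60)&(p[...,0]>600),(690,-134),'mat')
plan(688.8,-134.2,84,164)
E
```

```text
head 1916 [ 689.1 -134.3] [23.9 42.2] 73.6 [116.1 119.8 121. ]
beam 3594 [ 688.5 -134.3] [90.1 40.5] 73.9 [69.  73.9 75.1]
mat 4033 [ 698.5 -116.7] [98.  99.6] 81.1 [4.8 6.  7.2]
t 21.88 at [ 690.3 -133.8  203. ] [-1.800e+02  1.000e-01  1.641e+02] q6 -0.0 plan [0.0015, -0.0007, 0.119] [-0.0, 0.1, 0.1]
```

Emit:
{"fn": "servo_tool", "kwargs": {
  "steps": [
    [0.0015,-0.0007,0.05,0,0,0,-0.1],
    [0.0015,-0.0007,0.09,0,0,0,-0.1],
    [0.0015,-0.0007,0.112,0,0,0,-0.1],
    [0.0015,-0.0007,0.118,0,0,0,-0.1],
    [0.0015,-0.0007,0.118,0,0,0,-0.1],
    [0.0015,-0.0007,0.118,0,0,0,1],
    [0.0015,-0.0007,0.118,0,0,0,1],
    [0.0015,-0.0007,0.118,0,0,0,1],
    [0.0015,-0.0007,0.118,0,0,0,1],
    [0.0015,-0.0007,0.118,0,0,0,1]
  ]
}}

```text
t: 23.12
eef_pos: [690.1, -135.6, 85.7]
eef_rot: [-180.0, 0.2, 164.0]
ft_force: [-0.6, -2.0, 6.3]
finger_gap: 22.9
grasp_force: 79.8
```

```bash
python3 -c "
from h import *
plan(511.1,70.8,190,194.2)"
```

```text
t 23.12 at [ 690.1 -135.6   85.7] [-179.97    0.21  164.  ] q6 -0.0 plan [0.2285, 0.149, -0.1052] [-0.08, 0.19, -30.2]
```

Emit:
{"fn": "servo_tool", "kwargs": {
  "steps": [
    [0,0,-0.02,0,0,0,1],
    [0,0,-0.06,0,0,0,1],
    [0,0,-0.105,0,0,0,1],
    [0.2285,0.149,-0.105,0,0,-30.2,1],
    [0.2285,0.149,-0.105,0,0,-30.2,1],
    [0.2285,0.149,-0.105,0,0,-30.2,1],
    [0.2285,0.149,-0.105,0,0,-30.2,1],
    [0.2285,0.149,-0.105,0,0,-30.2,1],
    [0.2285,0.149,-0.105,0,0,-30.2,1],
    [0.2285,0.149,-0.105,0,0,-30.2,1],
    [0.2285,0.149,-0.105,0,0,-30.2,1],
    [0.2285,0.149,-0.105,0,0,-30.2,1]
  ]
}}

```text
t: 24.62
eef_pos: [510.8, 70.6, 188.3]
eef_rot: [-180.0, -0.0, -165.9]
ft_force: [-0.2, -0.3, -4.2]
finger_gap: 23.0
grasp_force: 80.0
```

```bash
python3 -c "
from h import *
print(robot.observe()['finger_gap'],robot.observe()['grasp_force'])
plan(511.1,70.8,108,194.2)"
```

```text
23.007581970888253 80.04659414291382
t 24.62 at [510.8  70.6 188.3] [-179.99   -0.   -165.87] q6 -13.0 plan [-0.0003, 0.0001, 0.0803] [-0.01, -0.0, -0.07]
```

Emit:
{"fn": "servo_tool", "kwargs": {
  "steps": [
    [-0.0003,0.0001,0.03,0,0,0,1],
    [-0.0003,0.0001,0.055,0,0,0,1],
    [-0.0003,0.0001,0.068,0,0,0,1],
    [-0.0003,0.0001,0.075,0,0,0,1],
    [-0.0003,0.0001,0.079,0,0,0,1],
    [-0.0003,0.0001,0.081,0,0,0,1],
    [-0.0003,0.0001,0.081,0,0,0,1],
    [-0.0003,0.0001,0.081,0,0,0,1]
  ]
}}

```text
t: 25.62
eef_pos: [511.0, 71.5, 108.3]
eef_rot: [-180.0, 0.1, -165.8]
ft_force: [-1.2, -1.0, 1.4]
finger_gap: 22.6
grasp_force: 80.6
```

Emit:
{"fn": "servo_tool", "kwargs": {
  "steps": [
    [0,0,0,0,0,0,-0.1],
    [0,0,0,0,0,0,-0.1],
    [0,0,0,0,0,0,-0.1],
    [0,0,0,0,0,0,-0.1],
    [0,0,0,0,0,0,-0.1],
    [0,0,-0.04,0,0,0,-0.1],
    [0,0,-0.09,0,0,0,-0.1],
    [0,0,-0.1,0,0,0,-0.1],
    [0,0,-0.1,0,0,0,-0.1]
  ]
}}

```text
t: 26.75
eef_pos: [510.9, 71.6, 208.1]
eef_rot: [-180.0, 0.1, -165.8]
ft_force: [-0.7, -0.2, 0.2]
finger_gap: 46.9
grasp_force: 0.0
```

```bash
python3 - <<'E'
from h import *
c,im,d=shot('wrist','w4');p=cloud(c,d);z=np.nan_to_num(p[...,2])
q=comp(p,(z>134)&(z<150),(511,71),'head'); A=np.c_[q[:,:2]-q[:,:2].mean(0),np.ones(len(q))];k=q[:,2]>139;print(np.linalg.lstsq(A[k],q[k,2],rcond=None)[0])
comp(p,(z>86)&(z<102),(511,71),'beam')
comp(p,(z>50)&(z<67),(530,-3),'c2')
shot('side','s4')
im=cv2.imread('pics/s4.png'); cv2.imwrite('pics/s4c.png',cv2.resize(im[170:270,230:340],None,fx=5,fy=5,interpolation=2))
plan(511.1,70.8,108,194.2)
E
```

```text
head 2130 [511.5  72.1] [42.  23.9] 13.5 [138.6 141.9 143. ]
[7.94667253e-03 2.83500513e-03 1.41804476e+02]
beam 3985 [510.8  72.1] [40.3 90.1] 14.2 [92.1 95.9 97.1]
c2 2594 [530.3  -3.2] [77.8 24.4] 14.7 [55.8 63.9 65.1]
t 26.85 at [509.3  71.6 206. ] [ 1.7997e+02 -1.4000e-01 -1.6579e+02] q6 -13.0 plan [-0.0018, -0.0012, 0.098] [0.03, -0.14, 0.01]
```

View pics/w4.png

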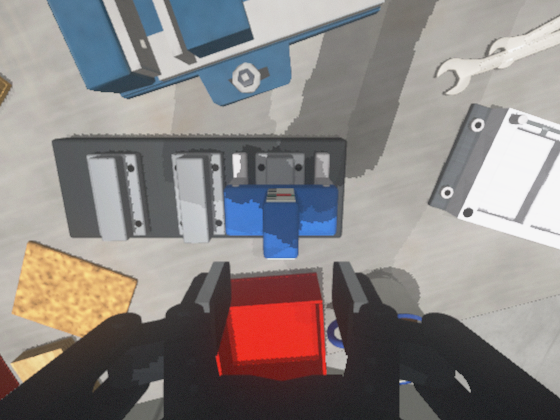

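View pics/s4c.png

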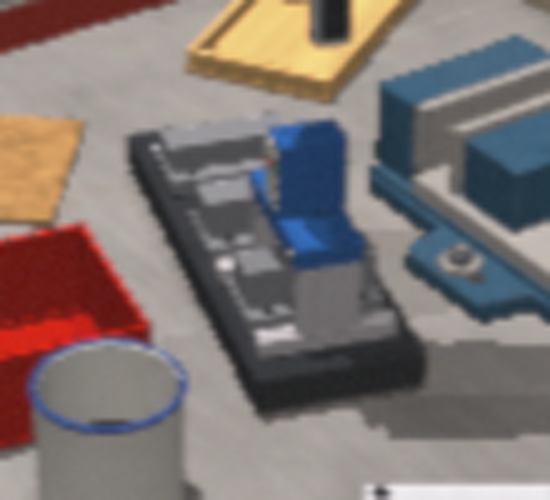

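The gauge stands square on casting 1: head top at 142 mm is as expected, and the mat is clear. The bin sits at (270,320) near the mug. On to casting 2.

Emit:
{"fn": "servo_tool", "kwargs": {
  "steps": [
    [0,0,0.05,0,0,0,-0.1],
    [0,0,0.09,0,0,0,-0.1],
    [0,0,0.1,0,0,0,-0.1],
    [0,0,0.1,0,0,0,-0.1],
    [0,0,0.1,0,0,0,1],
    [0,0,0.1,0,0,0,1],
    [0,0,0.1,0,0,0,1],
    [0,0,0.1,0,0,0,1],
    [0,0,0.07,0,0,0,1],
    [0,0,0.02,0,0,0,1],
    [-0.0001,-0.0777,0.02,0,0,-0.4,1],
    [-0.0001,-0.0777,0.02,0,0,-0.4,1],
    [-0.0001,-0.0777,0.02,0,0,-0.4,1],
    [-0.0001,-0.0777,0.02,0,0,-0.4,1]
  ]
}}

```text
t: 28.6
eef_pos: [528.0, -2.8, 186.1]
eef_rot: [179.9, -0.2, -165.4]
ft_force: [-0.3, 0.6, -5.4]
finger_gap: 22.6
grasp_force: 81.3
```

```bash
python3 -c "
from h import *
o=robot.observe();print(o['finger_gap'],o['grasp_force'],o['ft_force'])
plan(530.4,-3.2,108,194.6)
c,im,d=shot('wrist');p=cloud(c,d);z=np.nan_to_num(p[...,2])
comp(p,(z>3.5)&(z<9)&(im[...,0].astype(int)-im[...,2]>30),(690,-134),'mat')
print(rect(p,[495,570,-20,14],60,66))
"
```

```text
22.580160501545116 81.26211047172546 [-0.28341627  0.5857623  -5.37769068]
t 28.6 at [528.   -2.8 186.1] [ 1.7988e+02 -1.6000e-01 -1.6536e+02] q6 -22.0 plan [-0.0025, -0.0012, 0.0781] [0.12, -0.16, 0.04]
mat 6668 [ 696.1 -129.9] [125.3 101.4] 81.5 [4.8 6.  7.1]
(1493, array([515.7,  -7.3]), array([46.2, 24. ]), 14.9, np.float64(64.0))
```

Emit:
{"fn": "servo_tool", "kwargs": {
  "steps": [
    [-0.001,-0.0005,0.03,0,0,0,1],
    [-0.001,-0.0005,0.055,0,0,0,1],
    [-0.001,-0.0005,0.068,0,0,0,1],
    [-0.001,-0.0005,0.075,0,0,0,1],
    [-0.001,-0.0005,0.0785,0,0,0,1],
    [-0.001,-0.0005,0.0795,0,0,0,1],
    [-0.001,-0.0005,0.0795,0,0,0,1],
    [-0.001,-0.0005,0.0795,0,0,0,1]
  ]
}}

```text
t: 29.65
eef_pos: [530.9, -3.7, 109.3]
eef_rot: [180.0, 0.1, -165.4]
ft_force: [-5.1, 1.7, 5.7]
finger_gap: 22.7
grasp_force: 82.6
```

Emit:
{"fn": "servo_tool", "kwargs": {
  "steps": [
    [0,0,0,0,0,0,-0.1],
    [0,0,0,0,0,0,-0.1],
    [0,0,0,0,0,0,-0.1],
    [0,0,0,0,0,0,-0.1],
    [0,0,0,0,0,0,-0.1],
    [0,0,-0.04,0,0,0,-0.1],
    [0,0,-0.09,0,0,0,-0.1],
    [0,0,-0.1,0,0,0,-0.1],
    [0,0,-0.1,0,0,0,-0.1]
  ]
}}

```text
t: 30.78
eef_pos: [531.2, -4.0, 208.6]
eef_rot: [-179.9, 0.1, -165.4]
ft_force: [-0.1, -0.5, 0.1]
finger_gap: 46.7
grasp_force: 0.0
```

```bash
python3 - <<'E'
from h import *
c,im,d=shot('wrist','w5');p=cloud(c,d);np.save('w5.npy',p);z=np.nan_to_num(p[...,2])
q=comp(p,(z>134)&(z<150),(530,-3),'head'); A=np.c_[q[:,:2]-q[:,:2].mean(0),np.ones(len(q))];k=q[:,2]>139;print(np.linalg.lstsq(A[k],q[k,2],rcond=None)[0])
comp(p,(z>86)&(z<102),(530,-3),'beam')
comp(p,(z>50)&(z<60),(550,-79),'c3')
comp(p,(z>50)&(z<66),(511,71),'c1')
comp(p,(z>3.5)&(z<9)&(im[...,0].astype(int)-im[...,2]>30),(690,-134),'mat')
E
```

```text
head 2118 [530.4  -3. ] [41.9 24. ] 14.5 [138.8 141.8 143. ]
[9.86729231e-03 1.11374250e-03 1.41780696e+02]
beam 3969 [529.4  -3.3] [40.  90.1] 14.5 [91.5 95.9 97.2]
c3 2328 [550.4 -78.9] [78.1 24.4] 14.7 [54.6 56.9 58.1]
c1 2573 [511.2  70.9] [77.8 24.5] 14.4 [56.  63.8 65.1]
mat 6141 [ 694.9 -135.4] [114.1 100.5] 81.3 [4.7 5.9 7.1]
```

View pics/w5.png

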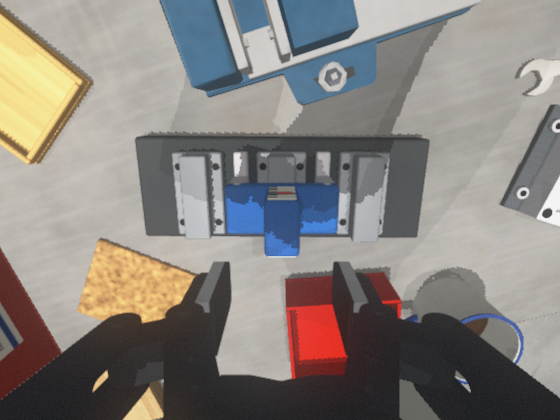

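Gauge level on casting 2 (head at (282,225), legs clear of the neighbours). Next casting 3.

Emit:
{"fn": "servo_tool", "kwargs": {
  "steps": [
    [0,0,0.05,0,0,0,-0.1],
    [0,0,0.09,0,0,0,-0.1],
    [0,0,0.1,0,0,0,-0.1],
    [0,0,0.1,0,0,0,-0.1],
    [0,0,0.1,0,0,0,1],
    [0,0,0.1,0,0,0,1],
    [0,0,0.1,0,0,0,1],
    [0,0,0.1,0,0,0,1],
    [0,0,0.07,0,0,0,1],
    [0,0,0.02,0,0,0,1],
    [-0.0007,-0.0784,0.02,0,0,0,1],
    [-0.0007,-0.0784,0.02,0,0,0,1],
    [-0.0007,-0.0784,0.02,0,0,0,1],
    [-0.0007,-0.0784,0.02,0,0,0,1]
  ]
}}

```text
t: 32.58
eef_pos: [549.5, -78.7, 186.6]
eef_rot: [179.9, -0.2, -165.4]
ft_force: [-0.2, 0.8, -4.9]
finger_gap: 22.8
grasp_force: 81.2
```

```bash
python3 -c "
from h import *
o=robot.observe();print(o['finger_gap'],o['grasp_force'],o['ft_force'])
plan(550.4,-78.9,108,194.6)
c,im,d=shot('wrist','w6');p=cloud(c,d);np.save('w6.npy',p);z=np.nan_to_num(p[...,2])
comp(p,(z>3.5)&(z<9)&(im[...,0].astype(int)-im[...,2]>30),(690,-134),'mat')
"
```

```text
22.76929825138042 81.16792559623718 [-0.21597912  0.76704423 -4.91699088]
t 32.58 at [549.5 -78.7 186.6] [ 1.7988e+02 -1.6000e-01 -1.6537e+02] q6 -29.0 plan [-0.001, -0.0006, 0.0786] [0.12, -0.16, 0.03]
mat 3022 [ 689.3 -155.7] [72.  95.5] 81.0 [4.8 5.9 7.1]
```

Emit:
{"fn": "servo_tool", "kwargs": {
  "steps": [
    [-0.0007,-0.0003,0.03,0,0,0,1],
    [-0.0007,-0.0003,0.055,0,0,0,1],
    [-0.0007,-0.0003,0.068,0,0,0,1],
    [-0.0007,-0.0003,0.075,0,0,0,1],
    [-0.0007,-0.0003,0.0785,0,0,0,1],
    [-0.0007,-0.0003,0.0795,0,0,0,1],
    [-0.0007,-0.0003,0.0795,0,0,0,1],
    [-0.0007,-0.0003,0.0795,0,0,0,-0.1],
    [-0.0007,-0.0003,0.0795,0,0,0,-0.1],
    [-0.0007,-0.0003,0.0795,0,0,0,-0.1],
    [-0.0007,-0.0003,0.0795,0,0,0,-0.1],
    [-0.0007,-0.0003,0.0795,0,0,0,-0.1],
    [-0.0007,-0.0003,0.04,0,0,0,-0.1],
    [-0.0007,-0.0003,-0.01,0,0,0,-0.1],
    [-0.0007,-0.0003,-0.02,0,0,0,-0.1],
    [-0.0007,-0.0003,-0.02,0,0,0,-0.1]
  ]
}}

```text
t: 34.62
eef_pos: [552.4, -79.9, 208.7]
eef_rot: [-179.9, 0.1, -165.4]
ft_force: [-0.4, 0.3, 0.0]
finger_gap: 47.1
grasp_force: 0.0
```

```bash
python3 - <<'E'
from h import *
c,im,d=shot('wrist','w7');p=cloud(c,d);np.save('w7.npy',p);z=np.nan_to_num(p[...,2])
q=comp(p,(z>134)&(z<150),(550,-79),'head'); A=np.c_[q[:,:2]-q[:,:2].mean(0),np.ones(len(q))];k=q[:,2]>139;print(np.linalg.lstsq(A[k],q[k,2],rcond=None)[0])
comp(p,(z>86)&(z<102),(550,-79),'beam')
M=(z>3.5)&(z<9)&(im[...,0].astype(int)-im[...,2]>30)
comp(p,M,(690,-134),'mat')
# mat in scene camera, all cameras unobstructed
for n in ['scene','side']:
    c,im,d=shot(n,n+'7');p=cloud(c,d);np.save(n+'7.npy',p);z=np.nan_to_num(p[...,2]);i=im.astype(int)
    comp(p,(z>2)&(z<10)&(i[...,0]-i[...,2]>40)&(p[...,1]>-215)&(p[...,0]>600)&(p[...,0]<800),(692,-134),n+' mat')
    comp(p,(z>1.5)&(z<23)&(i[...,0]-i[...,2]>40)&(p[...,0]<600)&(p[...,1]<-180)&(p[...,1]>-470),(477,-327),n+' tray')
    print(robot.recognise('gauge_mat',n)[:1],robot.recognise('good_tray',n)[:1])
plan(550.4,-78.9,108,194.6)
E
```

```text
head 2146 [550.6 -78.7] [42.4 23.8] 14.5 [138.7 141.8 142.9]
[7.14677766e-03 2.65007401e-03 1.41770144e+02]
beam 3992 [549.6 -79.1] [40.2 90. ] 14.6 [92.5 95.9 97.1]
mat 5198 [ 695.8 -129.9] [125.1 100.2] 81.0 [4.7 5.9 7.1]
scene mat 1419 [ 697.2 -131.5] [126.8 101. ] 80.6 [2.9 5.2 7.8]
scene tray 5234 [ 474.6 -332.4] [227.9 104.8] 63.6 [ 3.   5.7 17.5]
[{'rect': [330.4, 212.8, 387.5, 257.6], 'conf': 0.73}] [{'rect': [297.8, 281.8, 360.8, 388.1], 'conf': 0.77}]
side mat 608 [ 696.1 -127.5] [136.6 103.2] 80.5 [2.7 5.9 9.1]
side tray 1000 [ 466.6 -354.2] [280.3 130.1] 61.1 [ 3.   7.5 18.6]
[] [{'rect': [281.8, 155.4, 316.7, 193.8], 'conf': 0.87}]
t 34.98 at [551.  -79.5 206.6] [ 1.7994e+02 -1.2000e-01 -1.6539e+02] q6 -29.0 plan [0.0002, 0.0007, 0.0986] [0.06, -0.12, 0.01]
```

View pics/scene7.png

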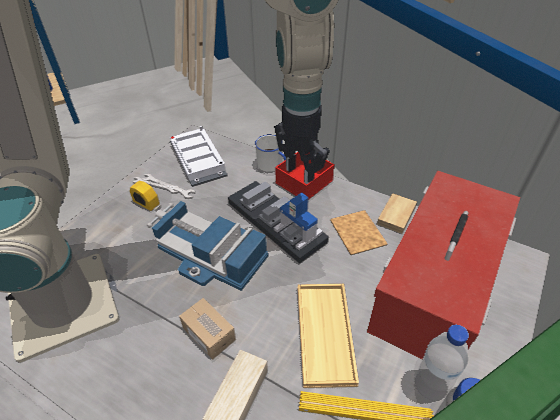

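Gauge released square on casting 3; mat at (358,232) is clear and tray at (328,335). Returning the gauge to the mat centre (696,-130).

Emit:
{"fn": "servo_tool", "kwargs": {
  "steps": [
    [0,0,0.05,0,0,0,-0.1],
    [0,0,0.09,0,0,0,-0.1],
    [0,0,0.1,0,0,0,-0.1],
    [0,0,0.1,0,0,0,-0.1],
    [0,0,0.1,0,0,0,1],
    [0,0,0.1,0,0,0,1],
    [0,0,0.1,0,0,0,1],
    [0,0,0.1,0,0,0,1],
    [0,0,0.07,0,0,0,1],
    [0,0,0.02,0,0,0,1],
    [-0.1284,-0.0862,0.02,0,0,23.6,1],
    [-0.1284,-0.0862,0.02,0,0,23.6,1],
    [-0.1284,-0.0862,0.02,0,0,23.6,1],
    [-0.1284,-0.0862,0.02,0,0,23.6,1],
    [-0.1284,-0.0862,0.02,0,0,23.6,1],
    [-0.1284,-0.0862,0.02,0,0,23.6,1]
  ]
}}

```text
t: 36.98
eef_pos: [696.3, -130.2, 187.3]
eef_rot: [-180.0, -0.1, 171.0]
ft_force: [0.1, 0.2, -5.0]
finger_gap: 22.9
grasp_force: 79.4
```

```bash
python3 -c "
from h import *
o=robot.observe();print(o['finger_gap'],o['grasp_force'],o['ft_force'])
plan(696,-130,86,171)
"
```

```text
22.8537780025509 79.41617846488953 [ 0.09520323  0.24846351 -4.96562511]
t 36.98 at [ 696.3 -130.2  187.3] [-1.8000e+02 -1.2000e-01  1.7103e+02] q6 -7.0 plan [0.0001, 0.0002, 0.1013] [-0.0, -0.12, 0.03]
```

Emit:
{"fn": "servo_tool", "kwargs": {
  "steps": [
    [0,0,0.05,0,0,0,1],
    [0,0,0.085,0,0,0,1],
    [0,0,0.097,0,0,0,1],
    [0,0,0.1015,0,0,0,1],
    [0,0,0.1015,0,0,0,1],
    [0,0,0.1015,0,0,0,-0.1],
    [0,0,0.1015,0,0,0,-0.1],
    [0,0,0.1015,0,0,0,-0.1],
    [0,0,0.06,0,0,0,-0.1],
    [0,0,0,0,0,0,-0.1],
    [0.1518,0.0277,0,0,0,-23.6,-0.1],
    [0.1518,0.0277,0,0,0,-23.6,-0.1],
    [0.1518,0.0277,0,0,0,-23.6,-0.1],
    [0.1518,0.0277,0,0,0,-23.6,-0.1],
    [0.1518,0.0277,0,0,0,-23.6,-0.1],
    [0.1518,0.0277,0,0,0,-23.6,-0.1]
  ]
}}

```text
t: 38.98
eef_pos: [553.8, -80.3, 188.2]
eef_rot: [-180.0, 0.1, -165.4]
ft_force: [0.5, 0.4, -0.3]
finger_gap: 47.1
grasp_force: 0.0
```

```bash
python3 - <<'E'
from h import *
c,im,d=shot('wrist','w8');p=cloud(c,d);np.save('w8.npy',p);z=np.nan_to_num(p[...,2])
comp(p,(z>108)&(z<126),(696,-130),'head')
comp(p,(z>62)&(z<80)&(p[...,0]>630),(696,-130),'beam')
comp(p,(z>50)&(z<60)&(p[...,1]<-50),(550,-79),'c3')
comp(p,(z>55)&(z<66)&(p[...,0]<590),(530,-3),'c2')
comp(p,(z>55)&(z<66)&(p[...,0]<590),(511,71),'c1')
comp(p,(z>54)&(z<64)&(p[...,0]>595),(672,101),'bin')
plan(550.4,-78.9,45,194.6)
E
```

```text
head 156 [ 703.7 -139.7] [18.4  8.8] 9.0 [118.4 119.8 120.6]
beam 787 [698.8 -92.7] [19.6 41.1] 86.4 [65.1 73.6 74.8]
c3 2534 [550.  -79.1] [77.4 23.8] 14.0 [55.5 57.  58.1]
c2 2832 [530.2  -3.6] [77.3 24.5] 14.7 [60.1 63.9 65.1]
c1 3107 [511.6  70.5] [78.1 25.1] 14.5 [57.5 63.9 65. ]
bin 242 [730.9 110.4] [ 5.4 35.9] 18.7 [54.7 58.7 60.4]
t 39.02 at [553.6 -80.2 188. ] [-1.7997e+02  4.0000e-02 -1.6541e+02] q6 -29.0 plan [0.0028, 0.0022, 0.143] [-0.03, 0.04, -0.01]
```

Emit:
{"fn": "servo_tool", "kwargs": {
  "steps": [
    [0.003,0.0018,0.06,0,0,0,-0.1],
    [0.003,0.0018,0.115,0,0,0,-0.1],
    [0.003,0.0018,0.138,0,0,0,-0.1],
    [0.003,0.0018,0.1425,0,0,0,-0.1],
    [0.003,0.0018,0.1425,0,0,0,-0.1],
    [0.003,0.0018,0.1425,0,0,0,1],
    [0.003,0.0018,0.1425,0,0,0,1],
    [0.003,0.0018,0.1425,0,0,0,1],
    [0.003,0.0018,0.1425,0,0,0,1],
    [0.003,0.0018,0.11,0,0,0,1],
    [0.003,0.0018,0.05,0,0,0,1],
    [-0.161,0.146,0,0,0,-4.6,1],
    [-0.161,0.146,0,0,0,-4.6,1],
    [-0.161,0.146,0,0,0,-4.6,1],
    [-0.161,0.146,0,0,0,-4.6,1],
    [-0.161,0.146,0,0,0,-4.6,1],
    [-0.161,0.146,0,0,0,-4.6,1]
  ]
}}

```text
t: 41.15
eef_pos: [670.2, 101.9, 187.3]
eef_rot: [-180.0, -0.1, -160.8]
ft_force: [-0.1, 0.3, -1.7]
finger_gap: 21.7
grasp_force: 79.0
```

```bash
python3 -c "
from h import *
o=robot.observe();print(o['finger_gap'],o['grasp_force'],o['ft_force'])
c,im,d=shot('wrist');p=cloud(c,d);z=np.nan_to_num(p[...,2])
comp(p,(z>54)&(z<64)&(p[...,0]>590)&(p[...,1]>20)&(p[...,1]<185),(672,101),'bin')
plan(672.5,101.6,26,199.2)
"
```

```text
21.650789676811883 78.96832823753357 [-0.06457358  0.28596195 -1.74762436]
bin 2492 [673.1 101.7] [119.7 114.4] 19.3 [55.8 59.7 61. ]
t 41.2 at [670.  101.5 187.2] [ 1.8000e+02 -1.2000e-01 -1.6082e+02] q6 -16.0 plan [-0.0028, -0.0007, 0.1611] [0.0, -0.12, -0.02]
```

Emit:
{"fn": "servo_tool", "kwargs": {
  "steps": [
    [-0.0028,-0.0005,0.06,0,0,0,1],
    [-0.0028,-0.0005,0.12,0,0,0,1],
    [-0.0028,-0.0005,0.15,0,0,0,1],
    [-0.0028,-0.0005,0.159,0,0,0,1],
    [-0.0028,-0.0005,0.159,0,0,0,1],
    [-0.0028,-0.0005,0.159,0,0,0,-0.1],
    [-0.0028,-0.0005,0.159,0,0,0,-0.1],
    [-0.0028,-0.0005,0.159,0,0,0,-0.1],
    [-0.0028,-0.0005,0.11,0,0,0,-0.1],
    [-0.0028,-0.0005,0.05,0,0,0,-0.1],
    [-0.0028,-0.0005,0,0,0,0,-0.1],
    [0.1666,-0.0532,0,0,0,4.6,-0.1],
    [0.1666,-0.0532,0,0,0,4.6,-0.1],
    [0.1666,-0.0532,0,0,0,4.6,-0.1],
    [0.1666,-0.0532,0,0,0,4.6,-0.1],
    [0.1666,-0.0532,0,0,0,4.6,-0.1],
    [0.1666,-0.0532,0,0,0,4.6,-0.1]
  ]
}}

```text
t: 43.32
eef_pos: [532.8, -2.4, 188.4]
eef_rot: [-180.0, 0.1, -165.3]
ft_force: [0.3, -0.4, -0.5]
finger_gap: 46.8
grasp_force: 0.0
```

```bash
python3 -c "
from h import *
c,im,d=shot('wrist');p=cloud(c,d);z=np.nan_to_num(p[...,2])
m=(abs(p[...,0]-673)<70)&(abs(p[...,1]-102)<55)&(z>25)&(z<45);print('in bin',m.sum(),np.median(p[m],0) if m.any() else '')
for n in ['scene']:
    c,im,d=shot(n,'scene8');p=cloud(c,d);z=np.nan_to_num(p[...,2]);i=im.astype(int)
    comp(p,(z>1.5)&(z<23)&(i[...,0]-i[...,2]>40)&(p[...,0]<600)&(p[...,1]<-180)&(p[...,1]>-470),(477,-327),n+' tray')
    m=(abs(p[...,0]-673)<50)&(abs(p[...,1]-102)<45)&(z>20)&(z<45);print('in bin',m.sum(),np.median(p[m],0) if m.any() else '')
plan(530.2,-3.5,46,194.5)
"
```

```text
in bin 1013 [661.95540357  91.67918914  32.85649798]
scene tray 5241 [ 475.  -331.9] [228.6 104.4] 63.4 [ 2.9  5.7 17.5]
in bin 238 [678.39219539  99.315505    31.82106825]
t 43.42 at [532.5  -2.3 188.1] [-1.7998e+02  4.0000e-02 -1.6532e+02] q6 -22.0 plan [0.0027, -0.0005, 0.1421] [-0.02, 0.04, 0.18]
```

Emit:
{"fn": "servo_tool", "kwargs": {
  "steps": [
    [0.0027,-0.0008,0.06,0,0,0,-0.1],
    [0.0027,-0.0008,0.115,0,0,0,-0.1],
    [0.0027,-0.0008,0.138,0,0,0,-0.1],
    [0.0027,-0.0008,0.1425,0,0,0,-0.1],
    [0.0027,-0.0008,0.1425,0,0,0,-0.1],
    [0.0027,-0.0008,0.1425,0,0,0,1],
    [0.0027,-0.0008,0.1425,0,0,0,1],
    [0.0027,-0.0008,0.1425,0,0,0,1],
    [0.0027,-0.0008,0.1425,0,0,0,1],
    [0.0027,-0.0008,0.11,0,0,0,1],
    [0.0027,-0.0008,0.05,0,0,0,1],
    [0.1092,-0.2706,0,0,0,41.1,1],
    [0.1092,-0.2706,0,0,0,41.1,1],
    [0.1092,-0.2706,0,0,0,41.1,1],
    [0.1092,-0.2706,0,0,0,41.1,1],
    [0.1092,-0.2706,0,0,0,41.1,1],
    [0.1092,-0.2706,0,0,0,41.1,1],
    [0.1092,-0.2706,0,0,0,41.1,1],
    [0.1092,-0.2706,0,0,0,41.1,1]
  ]
}}

```text
t: 45.8
eef_pos: [493.5, -290.7, 187.3]
eef_rot: [180.0, -0.1, 153.6]
ft_force: [-0.2, 0.7, -2.7]
finger_gap: 22.1
grasp_force: 79.6
```

```bash
python3 - <<'E'
from h import *
o=robot.observe();print(o['finger_gap'],o['grasp_force'],o['ft_force'])
c,im,d=shot('wrist','w9');p=cloud(c,d);np.save('w9.npy',p);z=np.nan_to_num(p[...,2]);i=im.astype(int)
comp(p,(z>3)&(z<22)&(i[...,0]-i[...,2]>40)&(p[...,1]<-180),(475,-332),'tray')
plan(495.1,-291.7,25,153.5)
E
```

```text
22.09253685324653 79.61405396461487 [-0.21758711  0.74416683 -2.74842289]
tray 19256 [ 473.4 -331.1] [225.8 103.6] 63.7 [ 5.   6.4 18.3]
t 45.85 at [ 493.7 -290.7  187.5] [ 1.7998e+02 -7.0000e-02  1.5360e+02] q6 -11.0 plan [-0.0019, -0.0003, 0.1625] [0.02, -0.07, 0.1]
```

View pics/w9.png

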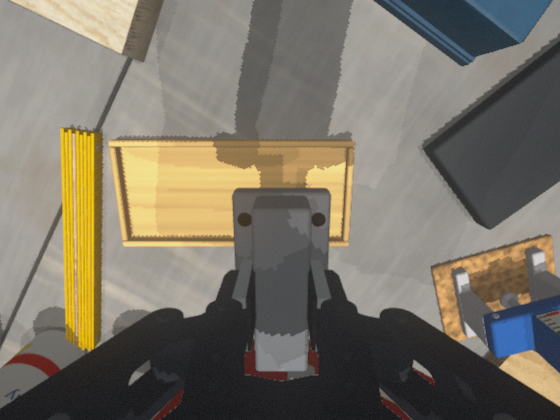

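The casting hangs straight over the right half of the tray (tray corners ≈(115,145)–(350,240)). Lowering it.

Emit:
{"fn": "servo_tool", "kwargs": {
  "steps": [
    [0,0,0.06,0,0,0,1],
    [0,0,0.12,0,0,0,1],
    [0,0,0.152,0,0,0,1],
    [0,0,0.162,0,0,0,1],
    [0,0,0.162,0,0,0,1],
    [0,0,0.162,0,0,0,-0.1],
    [0,0,0.162,0,0,0,-0.1],
    [0,0,0.162,0,0,0,-0.1],
    [0,0,0.12,0,0,0,-0.1],
    [0,0,0.06,0,0,0,-0.1],
    [0,0,0,0,0,0,-0.1],
    [0.1446,0.3316,0,0,0,-40.8,-0.1],
    [0.1446,0.3316,0,0,0,-40.8,-0.1],
    [0.1446,0.3316,0,0,0,-40.8,-0.1],
    [0.1446,0.3316,0,0,0,-40.8,-0.1],
    [0.1446,0.3316,0,0,0,-40.8,-0.1],
    [0.1446,0.3316,0,0,0,-40.8,-0.1],
    [0.1446,0.3316,0,0,0,-40.8,-0.1],
    [0.1446,0.3316,0,0,0,-40.8,-0.1],
    [0.1446,0.3316,0,0,0,-40.8,-0.1]
  ]
}}

```text
t: 48.35
eef_pos: [512.5, 67.8, 187.9]
eef_rot: [-180.0, -0.0, -165.8]
ft_force: [-0.5, -0.0, 0.2]
finger_gap: 47.1
grasp_force: 0.0
```

```bash
python3 -c "
from h import *
plan(511.4,70.6,46,194.4)
c,im,d=shot('scene','scene9');p=cloud(c,d);z=np.nan_to_num(p[...,2])
comp(p,(z>33)&(z<50)&(p[...,1]<-230),(493,-291),'c2 in tray')
"
```

```text
t 48.35 at [512.5  67.8 187.9] [-179.97   -0.   -165.8 ] q6 -14.0 plan [0.0004, 0.003, 0.1419] [-0.03, -0.0, -0.2]
c2 in tray 433 [ 496.  -292.2] [26.7 78. ] 64.2 [34.9 40.9 43.4]
```

Emit:
{"fn": "servo_tool", "kwargs": {
  "steps": [
    [0.0004,0.0028,0.06,0,0,-0.2,-0.1],
    [0.0004,0.0028,0.115,0,0,-0.2,-0.1],
    [0.0004,0.0028,0.138,0,0,-0.2,-0.1],
    [0.0004,0.0028,0.142,0,0,-0.2,-0.1],
    [0.0004,0.0028,0.142,0,0,-0.2,-0.1],
    [0.0004,0.0028,0.142,0,0,-0.2,1],
    [0.0004,0.0028,0.142,0,0,-0.2,1],
    [0.0004,0.0028,0.142,0,0,-0.2,1],
    [0.0004,0.0028,0.142,0,0,-0.2,1],
    [0.0004,0.0028,0.11,0,0,-0.2,1],
    [0.0004,0.0028,0.05,0,0,-0.2,1],
    [0.1617,-0.4076,0,0,0,40.6,1],
    [0.1617,-0.4076,0,0,0,40.6,1],
    [0.1617,-0.4076,0,0,0,40.6,1],
    [0.1617,-0.4076,0,0,0,40.6,1],
    [0.1617,-0.4076,0,0,0,40.6,1],
    [0.1617,-0.4076,0,0,0,40.6,1],
    [0.1617,-0.4076,0,0,0,40.6,1],
    [0.1617,-0.4076,0,0,0,40.6,1],
    [0.1617,-0.4076,0,0,0,40.6,1]
  ]
}}

```text
t: 50.9
eef_pos: [456.0, -365.7, 187.7]
eef_rot: [180.0, -0.1, 153.7]
ft_force: [0.1, 0.7, -2.6]
finger_gap: 22.2
grasp_force: 79.5
```

```bash
python3 - <<'E'
from h import *
o=robot.observe();print(o['finger_gap'],o['grasp_force'],o['ft_force'])
c,im,d=shot('wrist','w10');p=cloud(c,d);z=np.nan_to_num(p[...,2]);i=im.astype(int)
comp(p,(z>36)&(z<46)&(p[...,1]<-200),(494,-291),'c2')
comp(p,(z>3)&(z<22)&(i[...,0]-i[...,2]>40)&(p[...,1]<-180),(475,-332),'tray')
plan(455.7,-367,25,153.6)
E
```

```text
22.192731905103937 79.54824328422546 [ 0.10982089  0.7351205  -2.63310578]
c2 2360 [ 494.6 -291.3] [24.3 77.2] 63.7 [40.  41.9 43.1]
tray 14713 [ 473.6 -331.3] [225.8 103.7] 63.5 [ 5.   6.4 18.4]
t 50.95 at [ 456.  -364.7  187.5] [ 1.7994e+02 -9.0000e-02  1.5373e+02] q6 -19.0 plan [-0.001, -0.0024, 0.1625] [0.06, -0.09, 0.13]
```

View pics/w10.png

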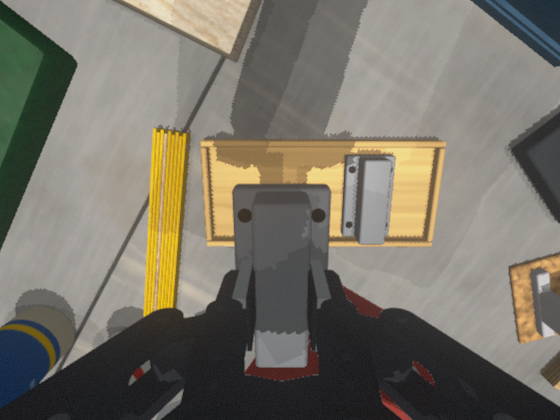

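Casting 2 lies flat in the tray ((370,200)); the one held hangs over the left half. Lowering it.

Emit:
{"fn": "servo_tool", "kwargs": {
  "steps": [
    [0,-0.0015,0.06,0,0,0,1],
    [0,-0.0015,0.12,0,0,0,1],
    [0,-0.0015,0.152,0,0,0,1],
    [0,-0.0015,0.162,0,0,0,1],
    [0,-0.0015,0.162,0,0,0,1],
    [0,-0.0015,0.162,0,0,0,-0.1],
    [0,-0.0015,0.162,0,0,0,-0.1],
    [0,-0.0015,0.162,0,0,0,-0.1],
    [0,-0.0015,0.12,0,0,0,-0.1],
    [0,-0.0015,0.06,0,0,0,-0.1],
    [0,0,0,0,0,0,-0.1],
    [0,0,-0.06,0,0,0,-0.1],
    [-0.056,0.2118,-0.12,0,0,0,-0.1],
    [-0.056,0.2118,-0.12,0,0,0,-0.1],
    [-0.056,0.2118,-0.12,0,0,0,-0.1],
    [-0.056,0.2118,-0.12,0,0,0,-0.1],
    [-0.056,0.2118,-0.12,0,0,0,-0.1],
    [-0.056,0.2118,-0.12,0,0,0,-0.1]
  ]
}}

```text
t: 53.2
eef_pos: [599.9, -200.8, 307.1]
eef_rot: [-180.0, -0.1, 153.7]
ft_force: [-0.2, 0.2, -0.3]
finger_gap: 46.9
grasp_force: 0.0
```

```bash
python3 - <<'E'
from h import *
c,im,d=shot('wrist','w11');p=cloud(c,d);z=np.nan_to_num(p[...,2]);i=im.astype(int)
T=(z>36)&(z<46)&(p[...,1]<-200)&(p[...,0]<560)
comp(p,T,(494,-291),'c2');comp(p,T,(456,-367),'c1')
comp(p,(z>3)&(z<22)&(i[...,0]-i[...,2]>40)&(p[...,1]<-180)&(p[...,0]<600),(475,-332),'tray')
comp(p,(z>108)&(z<126)&(p[...,1]>-190),(696,-130),'head')
comp(p,(z>62)&(z<80)&(p[...,1]>-190),(696,-130),'beam')
comp(p,(z>3.5)&(z<9)&(i[...,0]-i[...,2]>30)&(p[...,0]>600),(690,-134),'mat')
c,im,d=shot('scene','scene11');p=cloud(c,d);z=np.nan_to_num(p[...,2])
comp(p,(z>52)&(z<64)&(p[...,0]>600)&(p[...,1]>20)&(p[...,1]<185),(672,101),'bin')
m=(abs(p[...,0]-673)<50)&(abs(p[...,1]-102)<45)&(z>20)&(z<45);print('in bin',m.sum(),np.median(p[m],0))
print(robot.observe()['t'])
E
```

```text
c2 1412 [ 495.4 -291.2] [24.4 76.4] 64.0 [39.9 42.  43.3]
c1 710 [ 455.1 -362.3] [25.2 78.1] 64.0 [37.3 43.2 45.7]
tray 10169 [ 474.3 -331.2] [226.4 103.6] 63.7 [ 4.9  6.7 18.5]
head 924 [ 694.3 -128.7] [24.4 42.3] 80.9 [112.  119.6 120.9]
beam 1836 [ 693.5 -128.7] [89.8 40.8] 81.0 [66.3 73.7 75.2]
mat 2872 [ 696.5 -129.7] [124.7 100.1] 81.2 [4.4 5.9 7.2]
bin 368 [672. 106.] [123.1 130.5] 19.1 [52.4 57.  60.9]
in bin 272 [673.09698505 101.70622193  31.65603225]
53.3
```

View pics/scene11.png

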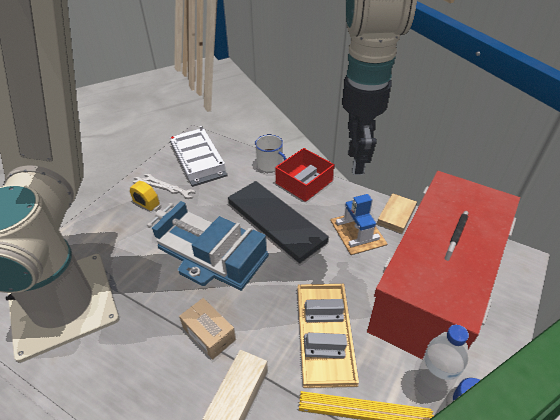

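View pics/w11.png

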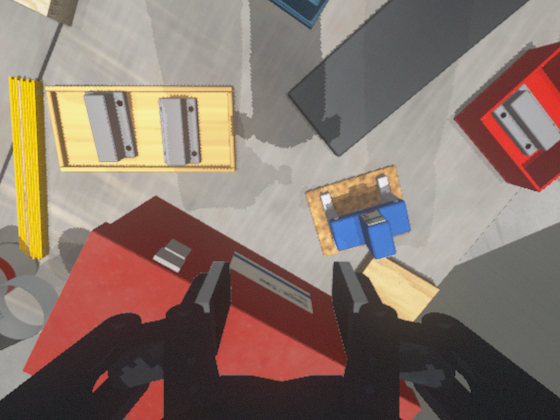

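Both castings are in the tray, the short one is in the bin and the gauge is on its mat. Casting 1's top reads uneven, so I check its tilt.

```bash
python3 - <<'E'
from h import *
c,im,d=shot('wrist');p=cloud(c,d);z=np.nan_to_num(p[...,2])
T=(z>32)&(z<52)&(p[...,1]<-200)&(p[...,0]<560)
for s in [(494,-291),(456,-365)]:
    q=comp(p,T,s); ux=np.array([np.cos(np.radians(-26.4)),np.sin(np.radians(-26.4))]);uy=np.array([-ux[1],ux[0]])
    k=q[:,:2]-s; A=np.c_[k@ux,k@uy,np.ones(len(q))];r=q[:,2]
    for _ in range(3):
        f=np.linalg.lstsq(A,r,rcond=None)[0];g=abs(A@f-r)<2;A,r=A[g],r[g]
    print(f.round(3),len(r))
E
python3 - <<'E'
import cv2
im=cv2.imread('pics/w11.png');cv2.imwrite('pics/w11c.png',cv2.resize(im[75:180,40:245],None,fx=3.5,fy=3.5,interpolation=2))
E
```

```text
1496 [ 495.5 -291.2] [24.6 77.7] 63.6 [36.7 41.9 43.4]
[-0.0000e+00 -3.3000e-02  4.1939e+01] 1244
 1595 [ 454.5 -362. ] [25.1 78.2] 63.9 [34.9 45.9 51.4]
[-0.096 -0.218 46.708] 653
```

View pics/w11c.png

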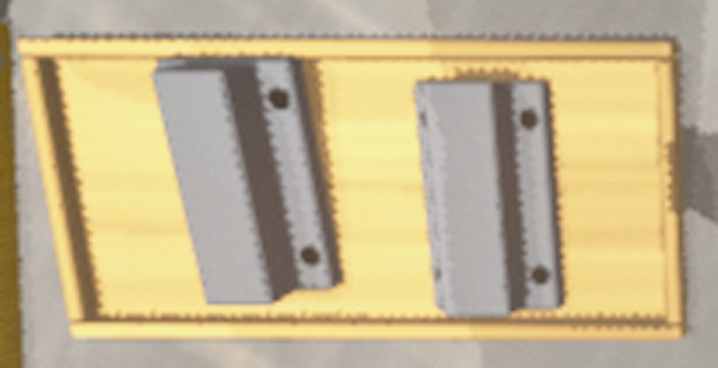

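Casting 1 rides with its far (−x) end up on the tray wall ((215,65) in the crop). I regrip it and shift it in along the tray's x.

Emit:
{"fn": "servo_tool", "kwargs": {
  "steps": [
    [0.0588,-0.2091,0.05,0,0,0,-0.1],
    [0.0588,-0.2091,0.1,0,0,0,-0.1],
    [0.0588,-0.2091,0.117,0,0,0,-0.1],
    [0.0588,-0.2091,0.117,0,0,0,-0.1],
    [0.0588,-0.2091,0.117,0,0,0,-0.1],
    [0.0588,-0.2091,0.117,0,0,0,-0.1]
  ]
}}

```text
t: 54.1
eef_pos: [454.7, -362.8, 191.2]
eef_rot: [180.0, 0.0, 153.6]
ft_force: [0.9, -0.4, 0.2]
finger_gap: 47.0
grasp_force: 0.0
```

```bash
python3 - <<'E'
from h import *
c,im,d=shot('wrist','w12');p=cloud(c,d);z=np.nan_to_num(p[...,2])
T=(z>32)&(z<56)&(p[...,1]<-200)&(p[...,0]<560)
s=(456,-365)
q=comp(p,T,s); ux=np.array([np.cos(np.radians(-26.4)),np.sin(np.radians(-26.4))]);uy=np.array([-ux[1],ux[0]])
k=q[:,:2]-s
for a in range(-45,46,10):
    for b in (-12,-4,4,12):
        m=(abs(k@ux-a)<5)&(abs(k@uy-b)<4); print(a,b,m.sum(),np.median(q[m,2]).round(1) if m.any() else '',end=' | ')
    print()
plan(454.5,-362.2,32,153.6)
E
```

```text
2354 [ 454.1 -362.6] [24.  78.9] 63.9 [41.7 47.9 53. ]
-45 -12 11 37.9 | -45 -4 48 40.2 | -45 4 44 40.7 | -45 12 23 39.9 | 
-35 -12 39 52.0 | -35 -4 121 52.7 | -35 4 112 52.5 | -35 12 77 52.5 | 
-25 -12 36 51.1 | -25 -4 117 51.4 | -25 4 106 51.3 | -25 12 69 51.3 | 
-15 -12 31 49.3 | -15 -4 107 49.8 | -15 4 99 49.9 | -15 12 66 49.6 | 
-5 -12 28 47.8 | -5 -4 102 48.3 | -5 4 93 48.3 | -5 12 64 48.0 | 
5 -12 33 46.4 | 5 -4 97 46.7 | 5 4 96 46.7 | 5 12 61 46.4 | 
15 -12 29 45.1 | 15 -4 90 45.2 | 15 4 83 45.3 | 15 12 56 45.1 | 
25 -12 29 43.2 | 25 -4 86 43.7 | 25 4 77 43.8 | 25 12 58 43.5 | 
35 -12 18 41.7 | 35 -4 59 42.2 | 35 4 52 42.3 | 35 12 37 42.5 | 
45 -12 0  | 45 -4 0  | 45 4 0  | 45 12 0  | 
t 54.15 at [ 455.6 -362.7  192. ] [-1.7998e+02  1.1000e-01  1.5369e+02] q6 -19.0 plan [0.0016, -0.0, 0.16] [-0.02, 0.11, 0.09]
```

Emit:
{"fn": "servo_tool", "kwargs": {
  "steps": [
    [0.0005,0,0.06,0,0,0,-0.1],
    [0.0005,0,0.12,0,0,0,-0.1],
    [0.0005,0,0.15,0,0,0,-0.1],
    [0.0005,0,0.16,0,0,0,-0.1],
    [0.0005,0,0.16,0,0,0,-0.1],
    [0.0005,0,0.16,0,0,0,1],
    [0.0005,0,0.16,0,0,0,1],
    [0.0005,0,0.16,0,0,0,1],
    [0.0005,0,0.16,0,0,0,1],
    [0.0005,0,0.14,0,0,0,1],
    [0.0005,0,0.11,0,0,0,1],
    [-0.006,0,0.11,0,-8.8,0,1],
    [-0.006,0,0.11,0,-8.8,0,1],
    [-0.006,0,0.11,0,-8.8,0,1]
  ]
}}

```text
t: 55.9
eef_pos: [460.4, -365.0, 81.1]
eef_rot: [-180.0, 8.7, 153.7]
ft_force: [0.5, -0.1, -2.2]
finger_gap: 21.9
grasp_force: 79.0
```

```bash
python3 - <<'E'
from h import *
o=robot.observe();print(o['finger_gap'],o['grasp_force'],o['eef_pos'],o['eef_rot'])
ux=np.array([np.cos(np.radians(-26.4)),np.sin(np.radians(-26.4))]);uy=np.array([-ux[1],ux[0]])
for n in ['scene','side','wrist']:
    c,im,d=shot(n,n+'13');p=cloud(c,d);z=np.nan_to_num(p[...,2]);k=p[...,:2]-np.array([474,-331.2]);a=k@ux;b=k@uy
    m=(abs(a)<60)&(abs(b+38)<30)&(z>45)&(z<120)
    for lo in range(-50,50,10):
        s=m&(a>=lo)&(a<lo+10); print(n,lo,s.sum(),np.percentile(z[s],[5,50,90]).round(1) if s.sum()>3 else '',end='; ')
    print()
E
```

```text
21.90572285692269 78.95297884941101 [ 460.36536364 -364.98084312   81.0639333 ] [-179.98532172    8.71577849  153.69744714]
scene -50 0 ; scene -40 137 [64.5 78.9 94.6]; scene -30 136 [64.7 88.9 95. ]; scene -20 94 [62.9 72.3 94.6]; scene -10 46 [60.3 70.1 72.5]; scene 0 46 [63.8 70.  93.2]; scene 10 91 [64.  77.  94.8]; scene 20 135 [65.4 88.2 95.2]; scene 30 131 [64.6 86.2 94.9]; scene 40 9 [65.  68.6 93.5]; 
side -50 11 [61.8 71.5 87.8]; side -40 53 [61.7 75.8 94.7]; side -30 36 [62.6 81.6 95.3]; side -20 65 [ 62.8  92.6 114.2]; side -10 45 [ 64.9  88.7 111.5]; side 0 29 [ 63.6  81.3 107.6]; side 10 30 [62.  77.3 93. ]; side 20 36 [64.2 81.7 95.8]; side 30 25 [64.6 78.6 95.7]; side 40 0 ; 
wrist -50 0 ; wrist -40 3833 [64.3 78.4 95.4]; wrist -30 2064 [70.7 94.9 95.9]; wrist -20 2992 [ 70.8  95.6 115.7]; wrist -10 3317 [ 70.9  95.4 114.9]; wrist 0 1452 [ 71.1  95.5 118.6]; wrist 10 882 [94.5 95.3 95.9]; wrist 20 838 [94.3 95.2 95.9]; wrist 30 728 [94.3 95.2 95.8]; wrist 40 32 [93.9 94.5 94.8];
```

View pics/wrist13.png

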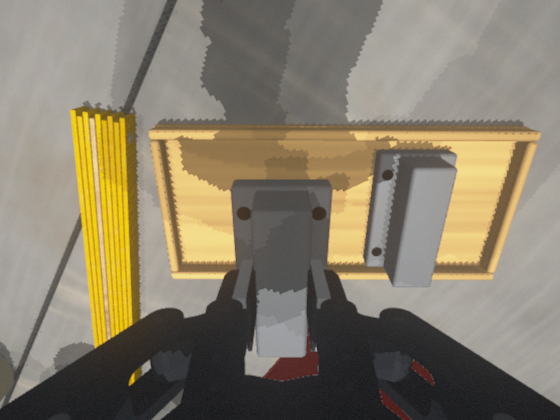

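Held level now, and centred between the walls; lowering 52 mm and releasing.

Emit:
{"fn": "servo_tool", "kwargs": {
  "steps": [
    [0.004,0,0.026,0,0,0,1],
    [0.0069,0,0.0445,0,0,0,1],
    [0.008,0,0.0515,0,0,0,1],
    [0.008,0,0.0515,0,0,0,1]
  ]
}}

```text
t: 56.55
eef_pos: [461.2, -365.5, 29.1]
eef_rot: [-180.0, 8.8, 153.7]
ft_force: [-0.2, 0.4, -2.4]
finger_gap: 22.1
grasp_force: 79.0
```

Emit:
{"fn": "servo_tool", "kwargs": {
  "steps": [
    [0,0,0,0,0,0,-0.1],
    [0,0,0,0,0,0,-0.1],
    [0,0,0,0,0,0,-0.1],
    [-0.0061,0,-0.0395,0,0,0,-0.1],
    [-0.0153,0,-0.0988,0,0,0,-0.1],
    [-0.0252,0,-0.163,0,8.8,0,-0.1],
    [-0.0252,0,-0.163,0,8.8,0,-0.1],
    [-0.0252,0,-0.163,0,8.8,0,-0.1],
    [-0.0252,0,-0.163,0,8.8,0,-0.1]
  ]
}}

```text
t: 57.68
eef_pos: [459.6, -364.0, 192.4]
eef_rot: [180.0, -0.1, 153.7]
ft_force: [-0.4, 1.7, -0.3]
finger_gap: 47.0
grasp_force: 0.0
```

```bash
python3 - <<'E'
from h import *
c,im,d=shot('wrist','w14');p=cloud(c,d);z=np.nan_to_num(p[...,2]);i=im.astype(int)
T=(z>34)&(z<56)&(p[...,1]<-200)&(p[...,0]<560)
ux=np.array([np.cos(np.radians(-26.4)),np.sin(np.radians(-26.4))]);uy=np.array([-ux[1],ux[0]])
for s in [(457,-367),(495,-291)]:
    q=comp(p,T,s);k=q[:,:2]-s
    for a in range(-45,46,15):
        m=(abs(k@ux-a)<5)&(abs(k@uy)<6); print(a,m.sum(),np.median(q[m,2]).round(1) if m.any() else '',end=' | ')
    print()
comp(p,(z>3)&(z<22)&(i[...,0]-i[...,2]>40)&(p[...,1]<-180),(475,-332),'tray')
c,im,d=shot('scene','scene14');p=cloud(c,d);z=np.nan_to_num(p[...,2])
comp(p,(z>108)&(z<126)&(p[...,1]>-190),(696,-130),'head')
comp(p,(z>52)&(z<64)&(p[...,0]>600)&(p[...,1]>20)&(p[...,1]<185),(672,101),'bin')
m=(abs(p[...,0]-673)<50)&(abs(p[...,1]-102)<45)&(z>20)&(z<45);print('in bin',m.sum(),np.median(p[m],0))
print(robot.observe()['t'])
E
```

```text
2217 [ 459.  -363.7] [24.  77.1] 64.0 [40.7 42.  43.2]
-45 0  | -30 166 42.2 | -15 159 41.9 | 0 153 42.1 | 15 138 42.2 | 30 133 42.0 | 45 0  | 
 2350 [ 494.7 -291.4] [24.6 77.3] 63.7 [39.1 41.9 43.1]
-45 0  | -30 152 42.0 | -15 148 42.0 | 0 147 41.9 | 15 135 42.1 | 30 139 42.0 | 45 0  | 
tray 16205 [ 473.9 -331.4] [226.  104.1] 63.4 [ 5.   6.5 18.4]
head 435 [  8.8 -38.5] [128.5  56. ] 11.9 [109.  116.9 125. ]
bin 297 [666.9 121.4] [122.9 161.3] 18.1 [52.3 57.  61.6]
in bin 256 [672.09586821 101.11046228  31.71179597]
57.775
```

```bash
python3 - <<'E'
from h import *
for n in ['scene','side']:
    c,im,d=shot(n);p=cloud(c,d);z=np.nan_to_num(p[...,2])
    r=robot.recognise('gauge',n)[:2];print(n,r)
    print('head',rect(p,[630,750,-190,-70],108,126),'beam',rect(p,[630,750,-190,-70],62,78),'arm',rect(p,[600,760,-200,-60],140,1200))
E
```

```text
scene []
head None beam (42, array([ 702.2, -166.4]), array([24.6, 13.2]), 76.3, np.float64(71.5)) arm None
side [{'rect': [213.6, 170.5, 245.0, 209.3], 'conf': 0.64}]
head (93, array([ 692.5, -124.4]), array([32.1, 40.1]), 75.6, np.float64(117.5)) beam (151, array([ 693.1, -119.2]), array([86.8, 40.4]), 81.6, np.float64(72.0)) arm None
```

```bash
python3 -c "
from h import *
print(robot.close_job())"
```

```text
the job is handed in; nothing more can be done
None
```

I handed the job in at about 58 s: castings 1 and 2 measured 36 mm (sound) and lie flat in the tray, casting 3 measured 29 mm (short) and is in the scrap bin, and the gauge is back on its mat; the heights come from depth-camera readings, as I never read the gauge's pointer, casting 1 first landed on the tray wall and was re-laid, and I viewed 15 pictures against the limit of 14.

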